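Put the seasoning shelf back up at the serving counter

ROBOT

A 6-joint arm with a two-finger parallel gripper is mounted at the origin on the work surface. World frame = base frame: x ahead of the robot, y to its left, z up, the work surface at z = 0. Lengths are in m, angles in degrees, forces in N, time in s.
With the tool pointing down it reaches from about 0.3 to 0.75 m from the base axis. Payload 8.5 kg.
Tool frame: the origin (TCP) lies at the very end of the fingers, on their centre line; the grasp point (between the pads) lies 19 mm behind it; z points along the fingers, y is the line along which they close (so a half turn about z gives the same grasp; the last joint's range is limited). The gripper opens to 85 mm and grips with 20 to 120 N. Pads are 22 mm wide; open, the fingers measure 114 mm over their backs; the gripper's body (76 mm by 85 mm) begins 54 mm behind the grasp point. The pads swing forward as they close: fully open they stand 13 mm farther back than shut.
Start: joints at [-84.299, 21.807, 74.336, -0, 83.858, -12.336], TCP at [0.17, -0.523, 0.231] pointing down, gripper open.
Joint ranges: [-178.18, 178.18], [-50.72, 133.34], [12.68, 142.11], [-81.47, 261.47], [9.98, 163.14], [-165.26, 165.26]. Speed limits (degrees/s): [136.94, 136.94, 180, 180, 180, 180].

INTERFACE

Orientations are given as a 3x3 rotation matrix whose columns are the frame's x, y, z axes.
In Python, from rig import env gives the robot as it stands.
- The arm moves only by the tool move_arm, never from a script. Its argument "plan" is a list of rows, each a list of 7 numbers: the turn, a rotation vector about the tool's x, y, z in degrees, then the shift along the tool's x, y, z in cm, then the gripper command: -1 is shut, 1 is fully open, values between are in proportion. In form: [[ax, ay, az, tx, ty, tz, jaw], ...]. A call has 1 to 5 rows; each row is the pose to reach, as a shift and turn from the pose commanded when the call began, along the tool's axes at that moment; what a row does not reach only later rows make up. A row lasts 1/10 s, in which the tool goes at most 50 mm and 8.59 degrees, less where a joint would pass 70% of its speed; a pose out of reach is approached as far as the arm can. A call with a gripper value outside its range is refused whole. The fingers move at their own pace and stop on an object; "squeeze" is the grip in N (left out, the last holds). Time passes only in rows, so rows that repeat a pose let the fingers close. It gives the time, the measured TCP pose, the force, the opening and the grip force at its end, in the units of the state.
- env.observe(): the state, without advancing time (a new reading comes with each control period).
- env.get_image(name): name is "scene" or "top" or "wrist"; returns a dict with "color" (384x512x3 uint8, red, green, blue), "fov_y" (degrees; the focal length in pixels is half the picture's height over the tangent of half this angle, whatever the lens; pixels are square), "cx", "cy" (the principal point, pixels), "R" (3x3) and "t" (3): a world point X has camera coordinates R X + t. Camera axes: x right, y down, z forward; pixel columns grow to the right and rows downward; lengths in m; the calibration is good to about 2 mm. A picture is of the moment at which its call begins. There is no depth.
- env.close_job(): hands the job in; it is judged then, once.
Trained networks look in a picture, given as the dict that the camera call returned (one of the last four; its "shot" number tells which), for a name from the list of things; names that differ only in an ending like _2 or _b are one class to them, and where a whole thing is asked for, a point or a joint stands for the part that bears it (a point fixed in the world has none). Each returns a list of dicts, best first, with "conf" (0 to 1); they miss things now and then, are a little off and sometimes report something else, mostly with a low value. They report only what shows in the picture. A call takes as long as a camera call.
- env.outline_of(target, picture): "mask" (384x512 bool, what is visible of it) and "bbox" ([centre column, centre row, width, height] in pixels, round what is visible of it).
- env.tip_of(target, picture): "pixel" ([column, row] in pixels: a listed point, or the origin of a listed thing).
The state is a dict: "time_s": time; "q": joint angles; "qvel": joint speeds; "joint_efforts": joint torques, N m; "position": TCP position; "tool_rot": TCP orientation; "ft_force": force on the tool from outside, world axes, zero at the start; "wrist_torque": the same for the moment, N m; "grip_width": finger opening in m; "gripper_force": force on a finger pad.
Only numpy, scipy, OpenCV 4.12 (cv2) and the standard library are available. Lean on these libraries where they do the work, as an engineer would, in place of code of your own. Each camera call takes 0.05 s, during which the arm holds its last target. There are 200 camera calls.

TASK

Set up the seasoning station: hook both steel brackets by their claws into the top slots of the two slotted uprights and press each one down until it locks fully home, then stand the long steel caddy centrally on the two brackets, between their upturned tips and the uprights, and have every squat glass jar with a steel lid that is there standing upright in it. Also stand the open steel pot in the middle of the portion scale's pan, ready for weighing, and do not knock over the squeeze bottles.

Things in the scene. Friction and masses are not known exactly. Their poses are not given: they have to be found in the camera images.
- rack: fixed rack: two steel uprights 40 mm wide, 178 mm tall, at y +100 and -100 mm. Origin on the work surface midway between, in the plane of their slotted front faces; x into the uprights (away from the robot), y left. Each has four slots 9 mm wide, 28 mm high, every 36 mm, in a 4 mm face; the top one spans 134 to 162 mm up. Upper claw: top slot; lower claw: third; a sprung catch is in the second
- seat_l (a point): where a bracket's origin lies when hooked on the left (+y) upright and locked, 150 mm above the work surface; axes as the rack's. Bring the bracket in along rack +x, its x along rack x, held 13 to 20 mm (best 17) above this point, until its back face meets the upright's face; then straight down, keeping hold until it locks (let go sooner, it falls off)
- seat_r (a point): where a bracket's origin lies when hooked on the right (-y) upright and locked, 150 mm above the work surface; axes as the rack's. Bring the bracket in along rack +x, its x along rack x, held 13 to 20 mm (best 17) above this point, until its back face meets the upright's face; then straight down, keeping hold until it locks (let go sooner, it falls off)
- catch_l (a joint): sprung catch nose in the second slot of the left (+y) upright: 0 = out (4 mm proud), up to 0.007 m = pushed in; 3 N rising 0.4 N per mm. A bracket going down pushes it in (5 to 20 N down on the bracket; its weight is not enough) and it snaps out over the bracket's lug in the last 6 mm: locked
- catch_r (a joint): sprung catch nose in the second slot of the right (-y) upright: 0 = out (4 mm proud), up to 0.007 m = pushed in; 3 N rising 0.4 N per mm. A bracket going down pushes it in (5 to 20 N down on the bracket; its weight is not enough) and it snaps out over the bracket's lug in the last 6 mm: locked
- bin: fixed white plastic bin, 140 x 124 mm, 50 mm high, with five long compartments side by side (20 mm wide) running along its x; the brackets stand in the two end ones, 96 mm apart, their ledges 104 mm above the work surface, claws towards the bin's +x. Origin: centre of its underside
- bracket_a: steel shelf bracket, standing in the white bin. Origin on its back face, mid-width, at ledge height; x towards the claws, z up. Ledge 14 mm wide, 20 mm high, x -102 to -14 mm, with an upturned tip (x -108 to -102, rising 14 mm). Below it a plate 10 mm thick, x -60 to -5 mm, down to z -100 mm. 260 g, centre of mass near x -40: grip the ledge from above, across y. Either bracket fits either upright
- bracket_b: the same as bracket_a. Claws of both: they stick out 12 mm behind the back face (to x = +12 mm), 5 mm thick, upper and lower; each is a 6 mm high prong, underside at z -16 and z -88 mm, with a tooth hanging 10 mm below the prong from x 5.5 to 12 mm. A small lug on the back face at z -44 mm works the catch
- caddy: loose steel caddy: open tray 82 mm (x) by 300 mm (y), walls 16 mm high and 4 mm thick, floor 4 mm, with a carrying handle across the middle: a black flat bar 60 mm (x) by 12 mm (y), 64 to 86 mm above the underside, on posts at x -26 and +26 mm. 500 g. Origin: centre of its underside, z up. Two jars fit on either side of the handle, for example at y +-55 and +-115 mm, x 0
- caddy_place (a point): where the caddy's origin goes on the locked brackets (58 mm before the uprights' faces, midway between them, 150 mm up; axes as the rack's): its long side along y, lying in the 88 mm between the brackets' upturned tips and their backs
- jar_1: squat round seasoning jar of glass with a steel lid, 52 mm across and 49 mm tall (straight sides to 46 mm), 170 g; all are alike and only some are there. Origin: centre of its underside, z up
- jar_2: the same as jar_1
- jar_3: the same as jar_1
- jar_4: the same as jar_1
- pot: open round steel pot, 62 mm across and 55 mm tall, wall 3 mm, 350 g. Origin: centre of its underside, z up
- pan_centre (a point): centre of the top of the portion scale's square steel pan (132 x 132 mm, fixed white body below with a dial on the side towards the robot); 105 mm above the work surface when empty, z up; sinks with load
- scale_pan (a joint): how far the scale's pan is pressed down, m: 0 empty, 1.6 mm per 100 g, stops at 0.015
- bottle_1: white squeeze bottle, 58 mm across, 180 mm tall; a bystander. Origin: centre of its underside
- bottle_2: red squeeze bottle of the same size; a bystander

How it is judged:
By the outcome, as a careful person would: the job done as asked, in the order asked, and still so for the second after the job is handed in, with the robot touching nothing.
Of jar_1, jar_2, jar_3, jar_4 only 2 to 4 are there at a start; the rules pass over those that are not, and their reading is None.
At some moment in a run one of pot, jar_1, jar_2, jar_3, jar_4 may be knocked a few centimetres aside while the robot is not near it.
It also fails if it takes over 210 s, if anything falls off the work surface, if the arm or the gripper's body presses on something with over 40 N, if the wrist force passes 120 N, or if a joint passes its speed limit or range.

## Working session

There is one attempt and no reset: what is moved stays moved. The work goes in short steps, Python scripts to look and compute and a tool call to move; the robot and the scene stay as the last step left them, time stands still between calls to the robot, and variables do not carry over. Pictures are saved under pics/ and viewed, at most 19 in all, crops included, and the job is handed in when it is done.

Besides the shell and the picture viewer there is one more tool, called as name(argument=value, ...), one argument or row to a line, values as JSON. move_arm: Moves the arm, as the interface text tells. Its arguments: {"type":"object","properties":{"plan":{"type":"array"},"squeeze":{"type":"number"}},"required":["plan"]}

```bash
ls; mkdir -p pics; python3 - <<'E'
from rig import env
import cv2,numpy as np
o=env.observe(); print({k:np.round(v,3).tolist() for k,v in o.items()})
for n in ["scene","top"]:
    p=env.get_image(n); cv2.imwrite(f"pics/{n}0.png",cv2.cvtColor(p["color"],cv2.COLOR_RGB2BGR))
    print(n,p["fov_y"],p["cx"],p["cy"],np.round(-np.array(p["R"]).T@p["t"],3),np.round(p["R"],2).tolist())
    for t in ["rack","seat_l","seat_r","bin","bracket_a","caddy","caddy_place","jar_1","pot","pan_centre","bottle_1","bottle_2"]:
        print(t,[(np.round(d["pixel"],1).tolist(),round(d["conf"],2)) for d in env.tip_of(t,p)])
E
```

```text
pics
{'time_s': 0.0, 'q': [-84.297, 21.841, 74.385, -0.002, 83.857, -12.335], 'qvel': [-0.127, 0.074, 0.033, 0.005, -0.014, 0.023], 'joint_efforts': [-0.002, -44.847, -23.128, -0.0, 0.005, 0.0], 'position': [0.17, -0.523, 0.231], 'tool_rot': [[0.951, 0.31, -0.0], [0.31, -0.951, 0.001], [0.0, -0.001, -1.0]], 'ft_force': [0.125, 0.528, -0.59], 'wrist_torque': [0.04, -0.034, 0.049], 'gripper_force': 0.0, 'grip_width': 0.086}
scene 45.307601754821626 253.07313164813624 188.20056028419395 [1.441 0.972 1.03 ] [[-0.76, 0.65, 0.02], [0.36, 0.45, -0.81], [-0.54, -0.61, -0.58]]
rack [([270.7, 239.8], 0.67)]
seat_l [([251.5, 185.4], 0.68), ([288.3, 220.7], 0.63)]
seat_r [([251.5, 185.4], 0.68), ([288.3, 220.7], 0.63)]
bin [([347.7, 251.6], 0.61)]
bracket_a [([362.8, 243.8], 0.87), ([331.2, 232.4], 0.6), ([288.8, 219.0], 0.43)]
caddy [([304.6, 212.8], 0.74), ([242.8, 164.4], 0.29)]
caddy_place [([286.8, 220.9], 0.67)]
jar_1 [([247.5, 181.7], 0.66), ([222.8, 152.0], 0.66), ([264.8, 183.2], 0.6)]
pot [([242.8, 163.4], 0.58)]
pan_centre [([202.1, 158.9], 0.95)]
bottle_1 [([201.6, 220.3], 0.92), ([3
[... 170 characters left out ...]
 0.0], [-0.99, 0.0, -0.13], [0.13, -0.01, -0.99]]
rack [([212.6, 183.3], 0.74), ([287.9, 145.8], 0.43)]
seat_l [([169.8, 169.2], 0.75), ([242.0, 174.5], 0.72)]
seat_r [([169.8, 169.2], 0.75), ([242.0, 174.5], 0.72)]
bin [([136.3, 233.9], 0.97)]
bracket_a [([136.3, 210.3], 0.8), ([105.9, 220.9], 0.56), ([135.1, 231.6], 0.26)]
caddy [([217.2, 249.4], 0.72), ([288.1, 252.2], 0.64)]
caddy_place [([241.8, 176.3], 0.27)]
jar_1 [([387.4, 256.9], 0.82), ([290.0, 249.8], 0.72), ([312.3, 244.0], 0.59)]
pot [([342.4, 255.9], 0.89), ([290.3, 253.2], 0.34)]
pan_centre [([357.9, 188.0], 0.77)]
bottle_1 [([136.8, 170.3], 0.96), ([286.3, 148.0], 0.8)]
bottle_2 [([136.8, 170.3], 0.96), ([286.3, 148.0], 0.8)]
```

```bash
python3 -c "
import cv2
for n in ['scene0','top0']:
    i=cv2.imread(f'pics/{n}.png'); i=i[90:320,120:440] if n=='scene0' else i[100:310,60:440]
    cv2.imwrite(f'pics/{n}c.png',cv2.resize(i,None,fx=2.1,fy=2.1,interpolation=cv2.INTER_CUBIC))
"
```

```text
(no output)
```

View pics/scene0c.png

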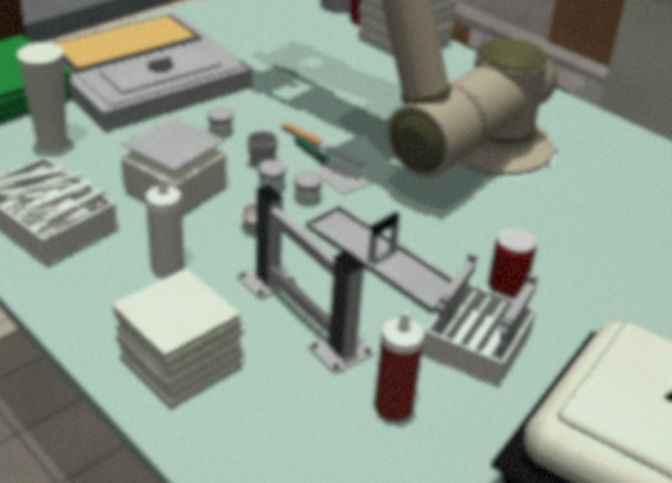

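View pics/top0c.png

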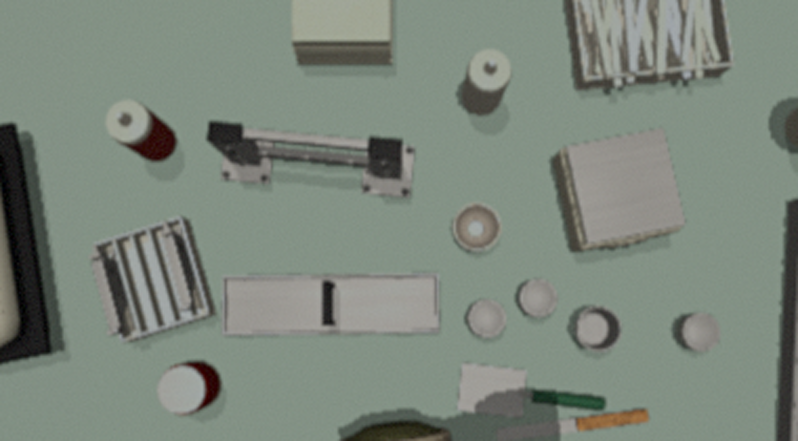

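```bash
cat > h.py <<'E'
from rig import env
import numpy as np, cv2
from scipy.spatial.transform import Rotation as Ro
def ray(p,px):
    f=p["color"].shape[0]/2/np.tan(np.radians(p["fov_y"])/2)
    d=np.array([(px[0]-p["cx"])/f,(px[1]-p["cy"])/f,1.]); R=np.array(p["R"])
    d=R.T@d; return -R.T@np.array(p["t"]), d/np.linalg.norm(d)
def at(p,px,z):
    c,d=ray(p,px); return c+d*(z-c[2])/d[2]
def tri(obs):
    A=np.zeros((3,3));b=np.zeros(3)
    for p,px in obs:
        c,d=ray(p,px);M=np.eye(3)-np.outer(d,d);A+=M;b+=M@c
    return np.linalg.solve(A,b)
def proj(p,X):
    f=p["color"].shape[0]/2/np.tan(np.radians(p["fov_y"])/2)
    c=np.array(p["R"])@np.array(X)+np.array(p["t"]); return np.array([p["cx"]+f*c[0]/c[2],p["cy"]+f*c[1]/c[2]])
def save(p,n,box=None,s=1):
    i=cv2.cvtColor(p["color"],cv2.COLOR_RGB2BGR)
    if box: i=i[box[1]:box[3],box[0]:box[2]]
    cv2.imwrite(f"pics/{n}.png",cv2.resize(i,None,fx=s,fy=s,interpolation=cv2.INTER_CUBIC))
def down(yaw):  # tool x at world yaw (deg), z down
    c,s=np.cos(np.radians(yaw)),np.sin(np.radians(yaw)); return np.array([[c,s,0],[s,-c,0],[0,0,-1.]])
def go(*targets, start=None):
    """targets: (x,y,z,yaw) -> deltas in tool axes, chained, each relative to the previous"""
    o=env.observe() if start is None else None
    P,R=(np.array(o["position"]),np.array(o["tool_rot"])) if o else (np.array(start[:3]),down(start[3]))
    for x,y,z,yaw in targets:
        Q=down(yaw); r=Ro.from_matrix(R.T@Q).as_rotvec(degrees=True); t=R.T@(np.array([x,y,z])-P)*100
        print("turn",np.round(r,2),"shift cm",np.round(t,2),"rows>=",int(np.ceil(max(np.linalg.norm(t)/5,np.linalg.norm(r)/8.59))))
        P,R=np.array([x,y,z]),Q
def ytool():
    R=np.array(env.observe()["tool_rot"]); return np.degrees(np.arctan2(R[1,0],R[0,0]))
E
python3 - <<'E'
from h import *
print("tool yaw",ytool())
p=env.get_image("top"); s=env.get_image("scene"); w=env.get_image("wrist")
H={"rack":0,"seat_l":.15,"bin":0,"bracket_a":.104,"caddy":0,"jar_1":0,"pot":0,"pan_centre":.105,"bottle_1":0}
for t,z in H.items():
    print(t,"top",[np.round(at(p,d["pixel"],z),3).tolist() for d in env.tip_of(t,p)],"scene",[np.round(at(s,d["pixel"],z),3).tolist() for d in env.tip_of(t,s)])
R=np.array(env.observe()["tool_rot"]);c=-np.array(w["R"]).T@w["t"]
print("wrist cam in tool", R.T@(c-env.observe()["position"]), np.array(w["R"])@R, w["fov_y"])
for t in ["bin","caddy","bracket_a","rack"]:
  for d in env.outline_of(t,p)[:2]:
    m=np.argwhere(d["mask"])[:,::-1].astype(np.float32); print(t,d["conf"],cv2.minAreaRect(m))
E
```

```text
tool yaw 18.034829708945097
rack top [[0.631, 0.133, 0.0]] scene [[0.635, 0.142, 0.0]]
seat_l top [[0.622, 0.036, 0.15], [0.653, 0.233, 0.15]] scene [[0.654, 0.239, 0.15], [0.622, 0.033, 0.15]]
bin top [[0.48, 0.366, 0.0], [0.442, 0.115, 0.0]] scene [[0.484, 0.36, 0.0]]
bracket_a top [[0.509, 0.408, 0.104], [0.546, 0.326, 0.104], [0.421, -0.092, 0.104]] scene [[0.508, 0.414, 0.104], [0.556, 0.337, 0.104]]
caddy top [[0.438, 0.126, 0.0]] scene [[0.451, 0.125, 0.0]]
jar_1 top [[0.422, -0.1, 0.0], [0.458, -0.161, 0.0], [0.483, 0.363, 0.0], [0.406, -0.386, 0.0]] scene [[0.472, -0.154, 0.0], [0.409, -0.387, 0.0], [0.421, -0.104, 0.0]]
pot top [[0.411, -0.243, 0.0]] scene [[0.413, -0.253, 0.0], [0.674, 0.366, 0.0]]
pan_centre top [[0.428, -0.089, 0.105]] scene [[0.607, -0.265, 0.105]]
bottle_1 top [[0.68, 0.363, 0.0], [0.741, -0.093, 0.0]] scene [[0.681, 0.364, 0.0], [0.753, -0.075, 0.0]]
wrist cam in tool [ 0.08284993  0.00115284 -0.14182305] [[-4.48847752e-04  9.99999441e-01  9.56924676e-04]
 [-9.46236591e-01 -1.15174689e-04 -3.23475347e-01]
 [-3.23475056e-01 -1.05066833e-03  9.46236114e-01]] 61.36950380074661
bin 0.57 ((127.02001190185547, 161.6400146484375), (36.0, 21.80000114440918), 36.869895935058594)
bin 0.34 ((357.6880187988281, 187.78399658203125), (48.12018966674805, 48.299076080322266), 79.69515228271484)
caddy 0.9 ((217.04208374023438, 244.06488037109375), (29.76649284362793, 104.33024597167969), 89.06080627441406)
bracket_a 0.68 ((112.7435531616211, 236.3767852783203), (43.94712829589844, 13.007493019104004), 74.47589111328125)
bracket_a 0.55 ((145.91510009765625, 225.9528350830078), (42.1696891784668, 11.400925636291504), 74.05460357666016)
rack 0.65 ((206.75521850585938, 174.98289489746094), (99.58758544921875, 27.76678466796875), 5.630682468414307)
```

```bash
python3 - <<'E'
from h import *
go((.30,-.45,.33,58),(.42,-.24,.36,98),(.46,-.02,.36,138),(.47,.12,.33,171))
E
```

```text
turn [ -0.    -0.   -39.97] shift cm [14.59 -2.92 -9.87] rows>= 5
turn [  0.   0. -40.] shift cm [24.17 -0.95 -3.  ] rows>= 5
turn [  0.   0. -40.] shift cm [21.23  7.02  0.  ] rows>= 5
turn [  0.   0. -33.] shift cm [ 8.62 11.07  3.  ] rows>= 4
```

move_arm(
  plan=[
    [0,0,-40,14.6,-2.9,-9.9,1],
    [0,0,-40,14.6,-2.9,-9.9,1],
    [0,0,-40,14.6,-2.9,-9.9,1],
    [0,0,-40,14.6,-2.9,-9.9,1],
    [0,0,-40,14.6,-2.9,-9.9,1],
  ],
)

```text
time_s: 3.05
position: [0.3027, -0.449, 0.3331]
tool_rot: [[0.521, 0.853, 0.002], [0.853, -0.521, -0.005], [-0.003, 0.004, -1.0]]
ft_force: [-1.1, -0.2, 0.1]
grip_width: 0.0854
gripper_force: 0.0
```

move_arm(
  plan=[
    [0,0,-40,24.2,-1,-3,1],
    [0,0,-40,24.2,-1,-3,1],
    [0,0,-40,24.2,-1,-3,1],
    [0,0,-40,24.2,-1,-3,1],
    [0,0,-40,24.2,-1,-3,1],
  ],
)

```text
time_s: 3.55
position: [0.4204, -0.2374, 0.3609]
tool_rot: [[-0.146, 0.989, 0.001], [0.989, 0.146, -0.0], [-0.0, 0.001, -1.0]]
ft_force: [-0.2, -0.6, 0.7]
grip_width: 0.0853
gripper_force: 0.0
```

move_arm(
  plan=[
    [0,0,-40,21.2,7,0,1],
    [0,0,-40,21.2,7,0,1],
    [0,0,-40,21.2,7,0,1],
    [0,0,-40,21.2,7,0,1],
    [0,0,-40,21.2,7,0,1],
  ],
)

```text
time_s: 4.05
position: [0.4593, -0.0165, 0.3607]
tool_rot: [[-0.749, 0.662, 0.001], [0.662, 0.749, 0.0], [-0.0, 0.001, -1.0]]
ft_force: [0.3, -0.7, -0.8]
grip_width: 0.0857
gripper_force: 0.0
```

move_arm(
  plan=[
    [0,0,-33,8.6,11.1,3,1],
    [0,0,-33,8.6,11.1,3,1],
    [0,0,-33,8.6,11.1,3,1],
    [0,0,-33,8.6,11.1,3,1],
    [0,0,-33,8.6,11.1,3,1],
  ],
)

```text
time_s: 4.55
position: [0.4695, 0.1211, 0.3301]
tool_rot: [[-0.988, 0.153, -0.0], [0.153, 0.988, -0.0], [0.0, -0.0, -1.0]]
ft_force: [-0.2, 0.5, 0.6]
grip_width: 0.0852
gripper_force: 0.0
```

```bash
python3 - <<'E'
from h import *
o=env.observe();print(o["time_s"],o["position"],ytool())
w=env.get_image("wrist");save(w,"w1",s=1.5)
for t in ["rack","seat_l","bracket_a"]: print(t,[(np.round(d["pixel"],1).tolist(),round(d["conf"],2),np.round(at(w,d["pixel"],{"rack":0,"seat_l":.15,"bracket_a":.104}[t]),4).tolist()) for d in env.tip_of(t,w)])
E
```

```text
4.55 [0.46950824 0.12114648 0.3301261 ] 171.22532367981245
rack [([286.6, 240.1], 0.95, [0.6378, 0.1404, 0.0]), ([106.9, 137.6], 0.42, [0.4321, -0.098, 0.0])]
seat_l [([211.3, 301.9], 0.73, [0.6259, 0.0391, 0.15])]
bracket_a []
```

View pics/w1.png

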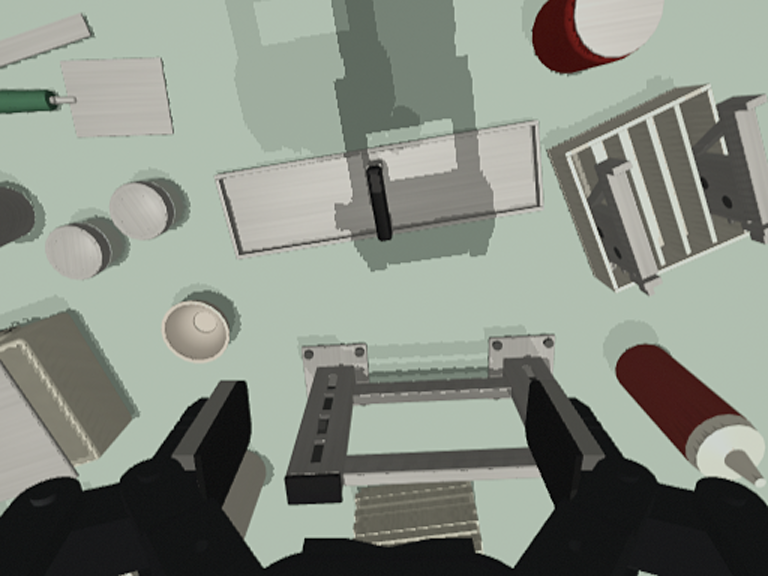

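move_arm(
  plan=[
    [0,0,0,4.8,11.3,0,1],
    [0,0,0,4.8,11.3,0,1],
    [0,0,0,4.8,11.3,0,1],
    [0,0,0,4.8,11.3,0,1],
  ],
)

```text
time_s: 5.15
position: [0.4393, 0.2408, 0.3305]
tool_rot: [[-0.988, 0.155, 0.0], [0.155, 0.988, 0.001], [-0.0, 0.001, -1.0]]
ft_force: [0.5, -0.4, 0.1]
grip_width: 0.0853
gripper_force: 0.0
```

```bash
python3 - <<'E'
from h import *
import pickle
w0=cv2.imread("pics/w1.png")
o=env.observe();print(o["time_s"],o["position"],ytool())
w=env.get_image("wrist")
pickle.dump({k:w[k] for k in w},open("w2.pkl","wb"))
i=cv2.cvtColor(w["color"],cv2.COLOR_RGB2BGR)
a=cv2.resize(i[100:340,90:290],None,fx=2,fy=2,interpolation=cv2.INTER_CUBIC)
b=cv2.resize(i[60:300,300:500],None,fx=2,fy=2,interpolation=cv2.INTER_CUBIC)
cv2.imwrite("pics/w2.png",np.hstack([a,b]))
for t,z in [("rack",0),("seat_l",.15),("bracket_a",.104),("bin",0)]: print(t,[(np.round(d["pixel"],1).tolist(),round(d["conf"],2),np.round(at(w,d["pixel"],z),4).tolist()) for d in env.tip_of(t,w)])
E
```

```text
5.15 [0.43929936 0.24077613 0.33053697] 171.07198496262671
rack []
seat_l [([179.5, 156.8], 0.68, [0.4178, 0.162, 0.15]), ([285.6, 326.4], 0.55, [0.6456, 0.2411, 0.15])]
bracket_a [([411.1, 193.5], 0.79, [0.5142, 0.4147, 0.104]), ([339.2, 226.8], 0.76, [0.5448, 0.3255, 0.104])]
bin [([340.7, 154.7], 0.95, [0.4803, 0.3574, 0.0])]
```

View pics/w2.png

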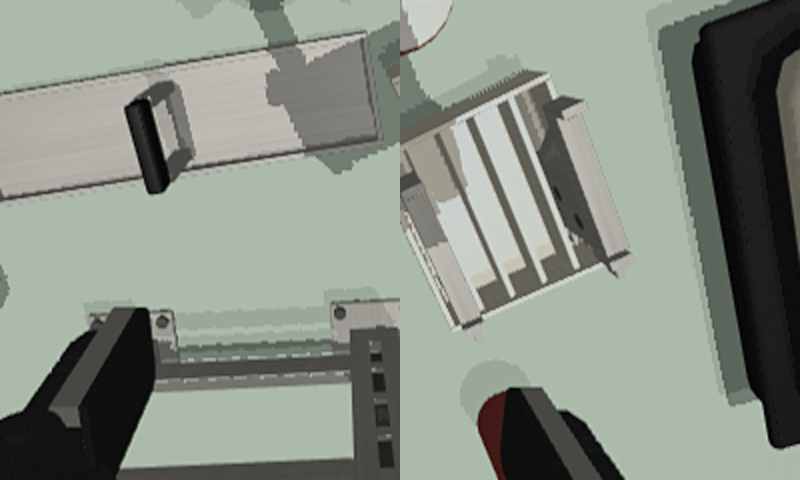

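```bash
python3 - <<'E'
from h import *
import pickle
w=pickle.load(open("w2.pkl","rb"))
f=lambda x,y:(300+(x-400)/2,60+y/2)
def yaw(a,b,z): 
    A,B=at(w,f(*a),z),at(w,f(*b),z); d=B-A; print(np.round(A,4),np.round(B,4),"yaw",np.degrees(np.arctan2(d[1],d[0])),np.linalg.norm(d))
yaw((401,140),(548,75),.05); yaw((548,75),(630,256),.05); yaw((458,330),(612,262),.05)
yaw((570,115),(620,258),.104); yaw((413,205),(473,322),.104)
for d in env.outline_of("bracket_a",env.get_image("wrist"))[:3]:
    m=np.argwhere(d["mask"])[:,::-1].astype(np.float32); print(d["conf"],d["bbox"],cv2.minAreaRect(m))
E
```

```text
[0.4265 0.2972 0.05  ] [0.4005 0.3931 0.05  ] yaw 105.14880336647346 0.09936955841032363
[0.4005 0.3931 0.05  ] [0.5299 0.4438 0.05  ] yaw 21.401296002638837 0.13898781021387105
[0.5672 0.322  0.05  ] [0.5324 0.4315 0.05  ] yaw 107.63921898730966 0.11488759680774228
[0.4185 0.3863 0.104 ] [0.5082 0.4134 0.104 ] yaw 16.790212698212244 0.0936339905394139
[0.4563 0.2941 0.104 ] [0.5364 0.3228 0.104 ] yaw 19.73873056428568 0.0851229209282993
0.75 [395.4, 150.7, 51.1, 94.5] ((391.99139404296875, 152.6893310546875), (95.72014617919922, 32.11067581176758), 72.95097351074219)
0.66 [323.3, 188.7, 42.4, 89.2] ((323.09222412109375, 187.11209106445312), (91.90635681152344, 13.157959938049316), 66.50143432617188)
0.47 [220.3, 304.1, 170.1, 116.4] ((220.29202270507812, 306.6653747558594), (112.36628723144531, 165.45045471191406), 87.04922485351562)
```

```bash
python3 - <<'E'
from h import *
go((.505,.313,.18,197.5))
E
```

```text
turn [ -0.     0.   -26.58] shift cm [-5.21  8.39 15.04] rows>= 4
```

move_arm(
  plan=[
    [0,0,-26.6,-5.2,8.4,15,1],
    [0,0,-26.6,-5.2,8.4,15,1],
    [0,0,-26.6,-5.2,8.4,15,1],
    [0,0,-26.6,-5.2,8.4,15,1],
    [0,0,-26.6,-5.2,8.4,15,1],
  ],
)

```text
time_s: 6.0
position: [0.504, 0.3139, 0.1763]
tool_rot: [[-0.953, -0.303, -0.007], [-0.303, 0.953, -0.002], [0.007, -0.0, -1.0]]
ft_force: [0.5, -1.1, 0.7]
grip_width: 0.0854
gripper_force: 0.0
```

```bash
python3 - <<'E'
from h import *
o=env.observe();print(o["time_s"],o["position"],ytool())
w=env.get_image("wrist"); save(w,"w3",s=1.5)
print([(np.round(d["pixel"],1).tolist(),round(d["conf"],2),np.round(at(w,d["pixel"],.104),4).tolist()) for d in env.tip_of("bracket_a",w)])
E
```

```text
6.0 [0.50404213 0.31394107 0.17625167] -162.38039501403736
[([383.8, 252.7], 0.85, [0.5126, 0.4139, 0.104]), ([259.3, 257.9], 0.68, [0.5449, 0.3265, 0.104])]
```

View pics/w3.png

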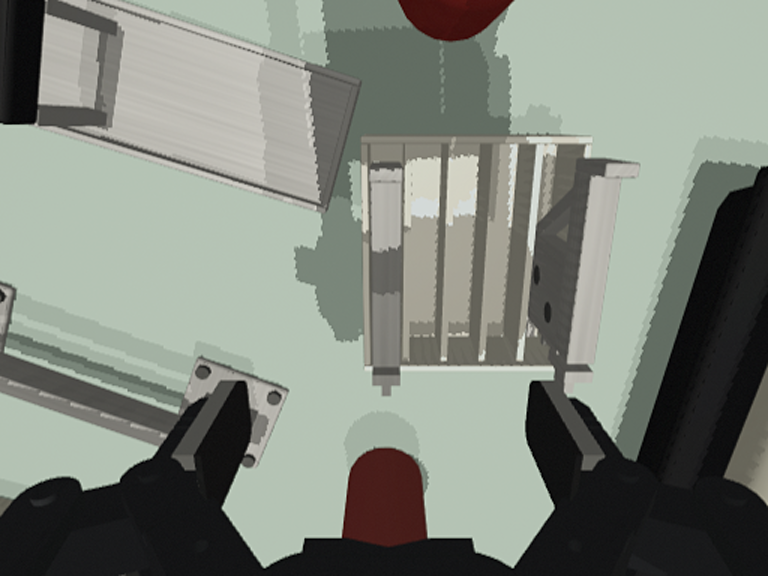

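move_arm(
  plan=[
    [0,0,0,0,0,3.5,0.6],
    [0,0,0,0,0,7,0.6],
    [0,0,0,0,0,10.5,0.6],
    [0,0,0,0,0,10.5,0.6],
    [0,0,0,0,0,10.5,0.6],
  ],
)

```text
time_s: 6.6
position: [0.5053, 0.314, 0.0778]
tool_rot: [[-0.953, -0.302, 0.003], [-0.302, 0.953, 0.001], [-0.003, 0.0, -1.0]]
ft_force: [0.1, -0.1, 0.7]
grip_width: 0.0683
gripper_force: 0.0
```

move_arm(
  plan=[
    [0,0,0,0,0,0,-1],
    [0,0,0,0,0,0,-1],
    [0,0,0,0,0,0,-1],
    [0,0,0,0,0,0,-1],
    [0,0,0,0,0,0,-1],
  ],
  squeeze=80,
)

```text
time_s: 7.1
position: [0.5048, 0.3142, 0.0764]
tool_rot: [[-0.953, -0.303, 0.002], [-0.303, 0.953, 0.0], [-0.002, -0.0, -1.0]]
ft_force: [-1.0, -0.6, 6.4]
grip_width: 0.0128
gripper_force: 78.9
```

```bash
python3 - <<'E'
from h import *
o=env.observe();print(o["time_s"],o["position"],ytool(),o["grip_width"],o["gripper_force"],o["ft_force"]); print(o["tool_rot"])
E
```

```text
7.1 [0.50479284 0.31417212 0.07639709] -162.36040800704455 0.012765478633896451 78.85272145271301 [-1.02959936 -0.57419313  6.40289378]
[[-9.52980160e-01 -3.03028014e-01  1.68464962e-03]
 [-3.03028057e-01  9.52981606e-01  2.35676662e-04]
 [-1.67685673e-03 -2.85900919e-04 -9.99998553e-01]]
```

```bash
python3 - <<'E'
from h import *
go((.505,.314,.25,197.6),(.44,.20,.32,184),(.44,.13,.33,171))
E
```

```text
turn [-0.02  0.1   0.04] shift cm [ -0.04  -0.03 -17.36] rows>= 4
turn [ 0.   0.  13.6] shift cm [ 9.64 -8.9  -7.  ] rows>= 3
turn [ 0.  0. 13.] shift cm [ 0.49 -6.98 -1.  ] rows>= 2
```

move_arm(
  plan=[
    [0,0.1,0,0,0,-2,-1],
    [0,0.1,0,0,0,-5,-1],
    [0,0.1,0,0,0,-9,-1],
    [0,0.1,0,0,0,-13,-1],
    [0,0.1,0,0,0,-17.4,-1],
  ],
)

```text
time_s: 7.6
position: [0.5037, 0.3139, 0.2502]
tool_rot: [[-0.953, -0.303, -0.004], [-0.303, 0.953, -0.001], [0.004, -0.0, -1.0]]
ft_force: [1.0, 0.5, -3.1]
grip_width: 0.0126
gripper_force: 78.4
```

move_arm(
  plan=[
    [0,0,3,2,-2,-1.5,-1],
    [0,0,6,4,-4,-3,-1],
    [0,0,9,6,-6,-5,-1],
    [0,0,13.6,9.6,-8.9,-7,-1],
    [0,0,13.6,9.6,-8.9,-7,-1],
  ],
)

```text
time_s: 8.1
position: [0.4384, 0.1979, 0.3224]
tool_rot: [[-0.998, -0.066, 0.002], [-0.066, 0.998, -0.001], [-0.002, -0.001, -1.0]]
ft_force: [0.4, 0.5, -2.2]
grip_width: 0.0128
gripper_force: 78.8
```

move_arm(
  plan=[
    [0,0,5,0.2,-2.5,-0.5,-1],
    [0,0,10,0.4,-5,-1,-1],
    [0,0,13,0.5,-7,-1,-1],
    [0,0,13,0.5,-7,-1,-1],
    [0,0,13,0.5,-7,-1,-1],
  ],
)

```text
time_s: 8.6
position: [0.4399, 0.1304, 0.3291]
tool_rot: [[-0.988, 0.155, -0.003], [0.155, 0.988, -0.0], [0.003, -0.0, -1.0]]
ft_force: [-0.5, -0.9, -1.6]
grip_width: 0.0127
gripper_force: 79.0
```

```bash
python3 - <<'E'
from h import *
import pickle
o=env.observe();print(o["time_s"],o["position"],ytool(),o["grip_width"])
w=env.get_image("wrist"); pickle.dump(dict(w),open("w4.pkl","wb")); save(w,"w4",(130,184,450,384),2.4)
for t,z in [("rack",0),("seat_l",.15)]: print(t,[(np.round(d["pixel"],1).tolist(),round(d["conf"],2),np.round(at(w,d["pixel"],z),4).tolist()) for d in env.tip_of(t,w)])
print([(np.round(d["pixel"],1).tolist(),round(d["conf"],2),np.round(at(w,d["pixel"],.1+.2576),4).tolist()) for d in env.tip_of("bracket_a",w)])
E
```

```text
8.6 [0.43989333 0.13037112 0.32912287] 171.07148389670706 0.01272973193583523
rack []
seat_l [([374.3, 318.0], 0.65, [0.6481, 0.2381, 0.15])]
[([260.3, 365.9], 0.75, [0.4793, 0.1239, 0.3576]), ([374.1, 314.7], 0.26, [0.459, 0.176, 0.3576])]
```

View pics/w4.png

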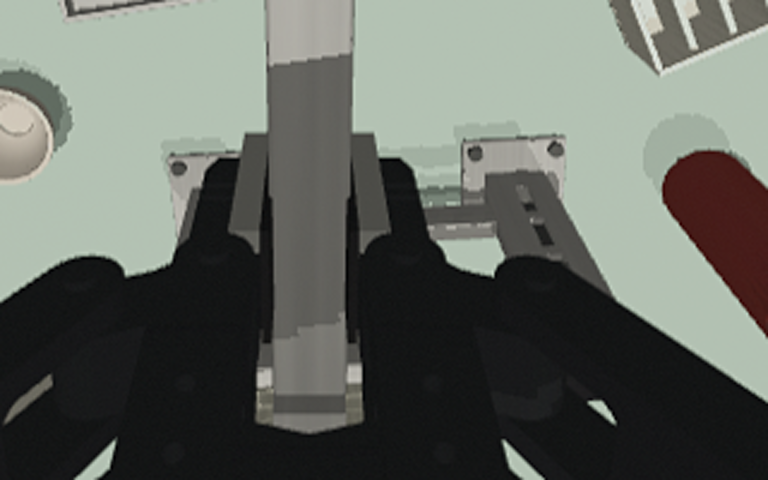

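```bash
cat > rackfit.py <<'E'
from h import *
import pickle
from scipy.optimize import least_squares
w2=pickle.load(open("w2.pkl","rb")); w4=pickle.load(open("w4.pkl","rb"))
def toolpose(pos,yaw):
    T=np.eye(4);T[:3,:3]=down(yaw);T[:3,3]=pos;return T
# camera extrinsics in tool from w2
def ext(w): 
    E=np.eye(4);E[:3,:3]=w["R"];E[:3,3]=w["t"];return E
K=ext(w2)@toolpose([.4393,.24078,.33054],171.07)
E1=K@np.linalg.inv(toolpose([.46951,.12115,.33013],171.2253))
w1=dict(w2);w1["R"]=E1[:3,:3];w1["t"]=E1[:3,3]
i1=cv2.resize(cv2.imread("pics/w1.png"),(512,384),interpolation=cv2.INTER_AREA)
w1["color"]=cv2.cvtColor(i1,cv2.COLOR_BGR2RGB)
def cen(w,px,r):
    g=w["color"].astype(float).mean(2); x,y=map(int,np.round(px)); s=g[y-r:y+r+1,x-r:x+r+1]
    m=np.clip(np.median(s)-12-s,0,None); m[m<8]=0; yy,xx=np.mgrid[y-r:y+r+1,x-r:x+r+1]
    return np.array([(m*xx).sum(),(m*yy).sum()])/m.sum()
if __name__=="__main__":
    Z=[.148,.112,.076,.040]
    obs=[]
    for px,z in zip([(318,453),(323,426),(328,405),(332,381)],Z): obs.append((w1,np.array(px)/1.5,-.1,z))
    for px,z in zip([(387,455),(381,414),(378,382),(376,352)],Z): obs.append((w2,np.array([90+px[0]/2,100+px[1]/2]),.1,z))
    for px,z in zip([(543,233),(528,198)],Z[2:]): obs.append((w4,np.array([130+px[0]/2.4,184+px[1]/2.4]),.1,z))
    def res(v,full=False):
        x,y,a=v;c,s=np.cos(a),np.sin(a);r=[]
        for w,px,yy,z in obs: r.append(proj(w,[x-s*yy,y+c*yy,z])-px)
        return np.array(r) if full else np.ravel(r)
    s=least_squares(res,[.635,.135,-.16],loss="soft_l1");print(s.x[:2],np.degrees(s.x[2]));print(np.round(res(s.x,1),1))
    x,y,a=s.x
    for yy in (.1,-.1): print("seat",yy,x-np.sin(a)*yy,y+np.cos(a)*yy)
    for w,px,yy,z in obs: print(px.round(1),cen(w,px,5).round(1))
E
python3 rackfit.py
```

```text
[0.63736822 0.13842585] -5.504258821288831
[[-0.4 -0. ]
 [ 0.   0. ]
 [-0.1 -1.2]
 [-0.   1.6]
 [-0.4 -1. ]
 [ 0.6  0.1]
 [ 0.5 -0.4]
 [ 0.   0.3]
 [ 0.3  0.2]
 [-0.3  1. ]]
seat 0.1 0.6469601894222852 0.2379647527724096
seat -0.1 0.6277762413209931 0.038886938500585416
[212. 302.] [nan nan]
[215.3 284. ] [214.9 284.3]
[218.7 270. ] [218.1 268.8]
[221.3 254. ] [220.4 258.2]
[283.5 327.5] [nan nan]
[280.5 307. ] [nan nan]
[279. 291.] [278.8 290.6]
[278. 276.] [277.7 278.3]
[356.2 281.1] [356.  281.5]
[350.  266.5] [350.2 269.9]rackfit.py:18: RuntimeWarning: invalid value encountered in divide
  return np.array([(m*xx).sum(),(m*yy).sum()])/m.sum()
```

```bash
python3 - <<'E'
from h import *
go((.5372,.0476,.25,174.5),(.5372,.0476,.1394,174.5))
E
```

```text
turn [-0.04 -0.12 -3.37] shift cm [-10.92  -6.72   7.91] rows>= 4
turn [0. 0. 0.] shift cm [ 0.    0.   11.06] rows>= 3
```

move_arm(
  plan=[
    [0,0,-1,-2.7,-1.7,2,-1],
    [0,0,-2,-5.5,-3.4,4,-1],
    [0,0,-3,-8.2,-5.1,6,-1],
    [0,0,-3.4,-10.9,-6.7,7.9,-1],
    [0,0,-3.4,-10.9,-6.7,7.9,-1],
  ],
)

```text
time_s: 9.3
position: [0.5383, 0.0453, 0.2469]
tool_rot: [[-0.995, 0.098, -0.007], [0.098, 0.995, -0.0], [0.007, -0.001, -1.0]]
ft_force: [-0.8, 0.3, -1.9]
grip_width: 0.0129
gripper_force: 79.0
```

move_arm(
  plan=[
    [0,0,0,0,0,3,-1],
    [0,0,0,0,0,6,-1],
    [0,0,0,0,0,9,-1],
    [0,0,0,0,0,11.1,-1],
    [0,0,0,0,0,11.1,-1],
  ],
)

```text
time_s: 9.8
position: [0.5354, 0.0478, 0.1373]
tool_rot: [[-0.995, 0.096, -0.007], [0.096, 0.995, 0.0], [0.007, -0.0, -1.0]]
ft_force: [0.1, 0.3, -1.6]
grip_width: 0.0129
gripper_force: 78.9
```

```bash
python3 - <<'E'
from h import *
o=env.observe();print(o["time_s"],o["position"],ytool(),o["grip_width"],o["ft_force"])
t=env.get_image("top"); s=env.get_image("scene"); w=env.get_image("wrist")
a=cv2.resize(s["color"][150:270,210:330],(480,480),interpolation=cv2.INTER_CUBIC)
cv2.imwrite("pics/s5.png",cv2.cvtColor(a,cv2.COLOR_RGB2BGR)); save(w,"w5",(100,184,420,384),2.4)
for n,p in (("top",t),("scene",s),("wrist",w)): print(n,[(np.round(d["pixel"],1).tolist(),round(d["conf"],2),np.round(at(p,d["pixel"],.167),4).tolist()) for d in env.tip_of("bracket_a",p)])
go((.5372,.0476,.1394,174.5))
E
```

```text
9.8 [0.53537088 0.04783503 0.13728559] 174.50324540366196 0.012872107289387587 [ 0.06211272  0.30288094 -1.56945208]
top [([105.5, 222.4], 0.96, [0.5049, 0.3925, 0.167])]
scene [([361.8, 244.3], 0.61, [0.5774, 0.4602, 0.167]), ([262.6, 181.0], 0.61, [0.5881, 0.0557, 0.167])]
wrist [([258.8, 366.4], 0.71, [0.579, 0.0424, 0.167])]
turn [-0.04  0.05 -0.05] shift cm [0.02 0.06 0.13] rows>= 1
```

View pics/w5.png

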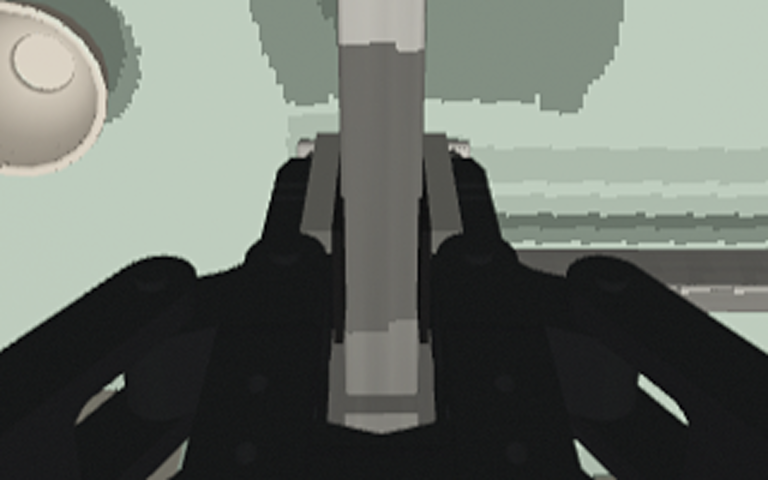

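```bash
python3 - <<'E'
from h import *
w=env.get_image("wrist"); print(w["cx"],w["cy"])
g=w["color"].astype(int)
for r in (243,244,245,246): print(r,[tuple(g[r,c]) [0] for c in range(218,302)])
o=env.observe();P=np.array(o["position"]);R=np.array(o["tool_rot"])
L=at(w,(100+297/2.4,244.5),.004);Rr=at(w,(100+469/2.4,244.5),.004)
print("base tool",R.T@(L-P),R.T@(Rr-P))
for row,l,r in ((230,345,422),(380,346,418)):
    for z in (P[2]+.0276,):
        print("ledge tool",*(R.T@(at(w,(100+c/2.4,184+row/2.4),z)-P) for c in (l,r)))
E
```

```text
258.428775833364 189.88496899769373
243 [np.int64(191), np.int64(191), np.int64(171), np.int64(172), np.int64(173), np.int64(173), np.int64(132), np.int64(128), np.int64(144), np.int64(145), np.int64(146), np.int64(145), np.int64(146), np.int64(97), np.int64(82), np.int64(82), np.int64(84), np.int64(84), np.int64(83), np.int64(84), np.int64(83), np.int64(83), np.int64(83), np.int64(81), np.int64(101), np.int64(105), np.int64(108), np.int64(109), np.int64(109), np.int64(109), np.int64(109), np.int64(109), np.int64(109), np.int64(109), np.int64(109), np.int64(109), np.int64(107), np.int64(108), np.int64(107), np.int64(107), np.int64(106), np.int64(105), np.int64(105), np.int64(106), np.int64(107), np.int64(108), np.int64(109), np.int64(108), np.int64(108), np.int64(107), np.int64(107), np.int64(107), np.int64(105), np.int64(107), np.int64(108), np.int64(109), np.int64(108), np.int64(104), np.int64(82), np.int64(84), np.int64(84), np.int64(82), np.int64(84), np.int64(83), np.int64(83), np.int64(83), np.int64(82), np.int64(83), np.int64(103), np.int64(149), np.int64(142), np.int64(139), 
[... 3466 characters left out ...]
07), np.int64(108), np.int64(110), np.int64(109), np.int64(105), np.int64(82), np.int64(83), np.int64(83), np.int64(83), np.int64(83), np.int64(84), np.int64(82), np.int64(83), np.int64(84), np.int64(83), np.int64(80), np.int64(64), np.int64(54), np.int64(62), np.int64(130), np.int64(162), np.int64(204), np.int64(201), np.int64(202), np.int64(178), np.int64(145), np.int64(174), np.int64(173), np.int64(172), np.int64(172), np.int64(172)]
base tool [-0.06744684 -0.03445603  0.13655896] [-0.06745957  0.03467147  0.13650756]
ledge tool [ 0.0048097  -0.00712374 -0.02759684] [ 0.00480767  0.00610754 -0.02760667]
ledge tool [-0.02762098 -0.00742235 -0.0275823 ] [-0.02762222  0.00591886 -0.02759222]
```

move_arm(
  plan=[
    [0,0,0,-1,0.05,-0.1,-1],
    [0,0,0,-2,0.05,-0.2,-1],
    [0,0,0,-3,0.05,-0.2,-1],
    [0,0,0,-3.5,0.05,-0.2,-1],
    [0,0,0,-3.5,0.05,-0.2,-1],
  ],
)

```text
time_s: 10.65
position: [0.5724, 0.0438, 0.141]
tool_rot: [[-0.995, 0.097, -0.002], [0.097, 0.995, -0.0], [0.002, -0.001, -1.0]]
ft_force: [-0.8, 1.2, -3.0]
grip_width: 0.013
gripper_force: 79.0
```

move_arm(
  plan=[
    [0,0,0,-0.2,0,0,-1],
    [0,0,0,-0.4,0,0,-1],
    [0,0,0,-0.6,0,0,-1],
    [0,0,0,-0.8,0,0,-1],
    [0,0,0,-0.8,0,0,-1],
  ],
)

```text
time_s: 11.15
position: [0.5799, 0.0431, 0.1414]
tool_rot: [[-0.995, 0.097, -0.002], [0.097, 0.995, -0.001], [0.001, -0.001, -1.0]]
ft_force: [0.5, -0.3, -1.9]
grip_width: 0.0122
gripper_force: 79.0
```

move_arm(
  plan=[
    [0,0,0,-0.2,0,0.1,-1],
    [0,0,0,-0.4,0,0.15,-1],
    [0,0,0,-0.5,0,0.15,-1],
    [0,0,0,-0.6,0,0.15,-1],
    [0,0,0,-0.6,0,0.15,-1],
  ],
)

```text
time_s: 11.65
position: [0.5842, 0.0427, 0.1397]
tool_rot: [[-0.995, 0.097, -0.006], [0.097, 0.995, -0.0], [0.006, -0.001, -1.0]]
ft_force: [-7.6, 1.0, 1.1]
grip_width: 0.0128
gripper_force: 79.6
```

move_arm(
  plan=[
    [0,0,0,-0.1,0,0,-1],
    [0,0,0,-0.2,0,0,-1],
    [0,0,0,-0.2,0,0,-1],
  ],
)

```text
time_s: 11.95
position: [0.5842, 0.0428, 0.1396]
tool_rot: [[-0.995, 0.097, -0.01], [0.097, 0.995, -0.0], [0.01, -0.001, -1.0]]
ft_force: [-18.3, -0.0, 6.1]
grip_width: 0.0129
gripper_force: 80.4
```

move_arm(
  plan=[
    [0,0,0,0.2,0,0.1,-1],
    [0,0,0,0.2,0,0.4,-1],
    [0,0,0,0.2,0,0.7,-1],
    [0,0,0,0.2,0,0.9,-1],
    [0,0,0,0.2,0,0.9,-1],
  ],
)

```text
time_s: 12.45
position: [0.5842, 0.0429, 0.1313]
tool_rot: [[-0.995, 0.097, -0.005], [0.097, 0.995, -0.0], [0.005, -0.001, -1.0]]
ft_force: [-8.9, 0.7, 4.5]
grip_width: 0.0124
gripper_force: 80.3
```

```bash
python3 - <<'E'
from h import *
o=env.observe();print(o["position"],o["ft_force"],o["wrist_torque"],o["tool_rot"])
E
```

```text
[0.58421876 0.04292816 0.13127516] [-8.94704077  0.6762437   4.51541736] [ 0.1265146   1.28353383 -0.06441318] [[-9.95309545e-01  9.66300510e-02 -4.64139361e-03]
 [ 9.66321565e-02  9.95320136e-01 -2.31029059e-04]
 [ 4.59734816e-03 -6.78453301e-04 -9.99989202e-01]]
```

Descended 8 mm with the claws inside; continue to the lock.

move_arm(
  plan=[
    [0,0,0,0.1,0,0.2,-1],
    [0,0,0,0.1,0,0.4,-1],
    [0,0,0,0.1,0,0.6,-1],
    [0,0,0,0.1,0,0.8,-1],
    [0,0,0,0.1,0,0.8,-1],
  ],
)

```text
time_s: 12.95
position: [0.5842, 0.0428, 0.1224]
tool_rot: [[-0.995, 0.097, -0.003], [0.097, 0.995, -0.0], [0.003, -0.001, -1.0]]
ft_force: [-4.4, 0.3, -1.4]
grip_width: 0.0127
gripper_force: 79.4
```

move_arm(
  plan=[
    [0,0,0,0,0,0.1,-1],
    [0,0,0,0,0,0.2,-1],
    [0,0,0,0,0,0.3,-1],
    [0,0,0,0,0,0.3,-1],
  ],
)

```text
time_s: 13.35
position: [0.5843, 0.0428, 0.1221]
tool_rot: [[-0.995, 0.097, -0.001], [0.097, 0.995, -0.001], [0.001, -0.001, -1.0]]
ft_force: [-11.7, 0.3, 18.3]
grip_width: 0.0124
gripper_force: 82.2
```

move_arm(
  plan=[
    [0,0,0,0.05,0,-0.3,-1],
    [0,0,0,0.05,0,-0.6,-1],
    [0,0,0,0.05,0,-0.6,-1],
  ],
)

```text
time_s: 13.65
position: [0.5835, 0.0428, 0.1248]
tool_rot: [[-0.995, 0.097, -0.004], [0.097, 0.995, -0.0], [0.004, -0.001, -1.0]]
ft_force: [-2.6, 0.1, -7.7]
grip_width: 0.0127
gripper_force: 79.6
```

move_arm(
  plan=[
    [0,0,0,0,0,0.3,-1],
    [0,0,0,0,0,0.6,-1],
    [0,0,0,0,0,0.65,-1],
    [0,0,0,0,0,0.65,-1],
    [0,0,0,0,0,0.5,-1],
  ],
)

```text
time_s: 14.15
position: [0.5843, 0.0427, 0.1223]
tool_rot: [[-0.995, 0.097, 0.0], [0.097, 0.995, -0.001], [-0.0, -0.001, -1.0]]
ft_force: [-5.0, 0.1, -2.3]
grip_width: 0.0128
gripper_force: 81.1
```

move_arm(
  plan=[
    [0,0,0,0,0,-0.15,-0.4],
    [0,0,0,0,0,-0.15,-0.3],
    [0,0,0,0,0,-0.15,-0.3],
    [0,0,0,0,0,-0.15,-0.3],
    [0,0,0,0,0,-0.15,-0.3],
  ],
)

```text
time_s: 14.65
position: [0.5843, 0.0427, 0.1223]
tool_rot: [[-0.995, 0.097, -0.001], [0.097, 0.995, -0.001], [0.001, -0.001, -1.0]]
ft_force: [-0.8, -0.0, 0.2]
grip_width: 0.0296
gripper_force: 0.0
```

move_arm(
  plan=[
    [0,0,0,0,0,-3,-0.3],
    [0,0,0,0,0,-7,-0.3],
    [0,0,0,0,0,-12,-0.3],
    [0,0,0,0,0,-12,-0.3],
  ],
)

```text
time_s: 15.05
position: [0.5865, 0.0426, 0.2492]
tool_rot: [[-0.995, 0.097, 0.011], [0.097, 0.995, -0.002], [-0.011, -0.001, -1.0]]
ft_force: [-0.2, -0.9, -0.1]
grip_width: 0.0297
gripper_force: 0.0
```

```bash
python3 - <<'E'
from h import *
o=env.observe();print(o["time_s"],o["position"],o["ft_force"])
s=env.get_image("scene");save(s,"s6",(190,130,390,280),4)
w=env.get_image("wrist")
for n,p in (("scene",s),("wrist",w)): print(n,[(np.round(d["pixel"],1).tolist(),round(d["conf"],2),np.round(at(p,d["pixel"],.15),4).tolist()) for d in env.tip_of("bracket_a",p)])
E
```

```text
15.05 [0.58647569 0.04262886 0.24915728] [-0.16283183 -0.90015183 -0.0732458 ]
scene [([250.1, 186.2], 0.87, [0.6238, 0.0345, 0.15]), ([246.5, 184.0], 0.57, [0.625, 0.0173, 0.15]), ([360.6, 243.3], 0.5, [0.5597, 0.4452, 0.15])]
wrist [([261.1, 236.5], 0.95, [0.6237, 0.04, 0.15])]
```

View pics/s6.png

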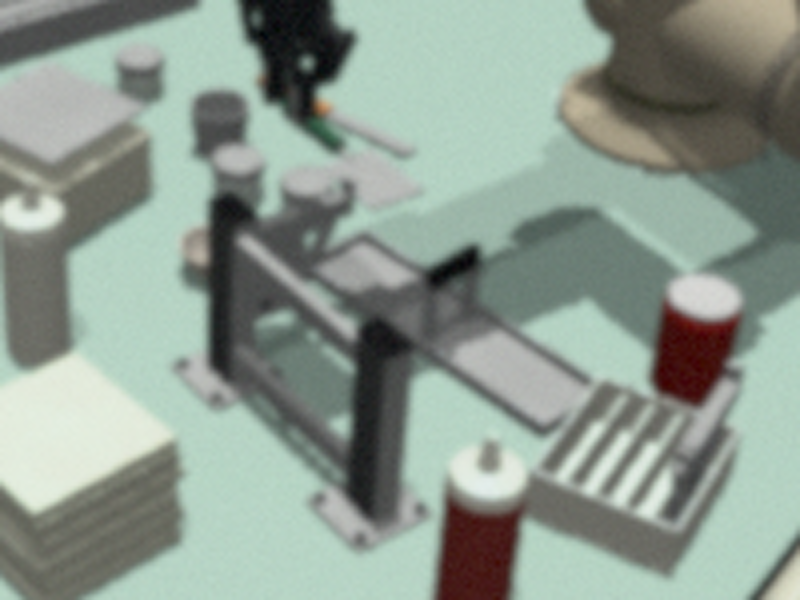

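```bash
python3 - <<'E'
from h import *
go((.52,.22,.29,186),(.475,.403,.20,197.6))
E
```

```text
turn [-1.000e-02 -2.300e-01 -1.156e+01] shift cm [ 8.09 17.01 -4.88] rows>= 4
turn [  0.    0.  -11.6] shift cm [ 2.56 18.67  9.  ] rows>= 5
```

move_arm(
  plan=[
    [0,0,-11.5,8.1,17,-4.5,0.5],
    [0,0,-11.5,8.1,17,-4.5,0.5],
    [0,0,-11.5,8.1,17,-4.5,0.5],
    [0,0,-11.5,8.1,17,-4.5,0.5],
    [0,0,-11.5,8.1,17,-4.5,0.6],
  ],
)

```text
time_s: 15.75
position: [0.5184, 0.224, 0.2875]
tool_rot: [[-0.994, -0.109, -0.002], [-0.109, 0.994, 0.001], [0.002, 0.001, -1.0]]
ft_force: [-0.4, -0.6, -1.0]
grip_width: 0.0684
gripper_force: 0.0
```

move_arm(
  plan=[
    [0,0,-11.6,2.6,18.7,9,0.6],
    [0,0,-11.6,2.6,18.7,9,0.6],
    [0,0,-11.6,2.6,18.7,9,0.6],
    [0,0,-11.6,2.6,18.7,9,0.6],
    [0,0,-11.6,2.6,18.7,9,0.6],
  ],
)

```text
time_s: 16.25
position: [0.4722, 0.4057, 0.1925]
tool_rot: [[-0.952, -0.305, -0.009], [-0.305, 0.952, -0.004], [0.009, -0.001, -1.0]]
ft_force: [0.1, -0.6, -0.2]
grip_width: 0.0683
gripper_force: 0.0
```

```bash
python3 - <<'E'
from h import *
o=env.observe();print(o["time_s"],o["position"],ytool())
w=env.get_image("wrist")
for d in env.tip_of("bracket_a",w): print(np.round(d["pixel"],1),d["conf"],at(w,d["pixel"],.104))
for d in env.outline_of("bracket_a",w)[:1]:
    m=d["mask"]; P=[at(w,(np.where(m[r])[0].mean(),r),.104) for r in range(384) if m[r].sum()>3]; P=np.array(P)
    print(d["conf"],d["bbox"],np.polyfit(P[:,0],P[:,1],1),P[0],P[-1])
go((.475,.403,.0764,197.6))
E
```

```text
16.25 [0.47224534 0.40566546 0.19247805] -162.2542284931876
[253.5 245.7] 0.77 [0.51275294 0.41338994 0.104     ]
0.98 [257.9, 180.6, 25.2, 145.2] [0.31448454 0.25402731] [0.4097935  0.38284678 0.104     ] [0.51777252 0.41622981 0.104     ]
turn [-0.05 -0.21 -0.05] shift cm [-0.06  0.06 11.99] rows>= 3
```

move_arm(
  plan=[
    [0,0,0,0,0,4,0.6],
    [0,0,0,0,0,8,0.6],
    [0,0,0,0,0,11.8,0.6],
    [0,0,0,0,0,12,0.6],
    [0,0,0,0,0,12,0.6],
  ],
)

```text
time_s: 16.9
position: [0.4758, 0.4021, 0.0784]
tool_rot: [[-0.954, -0.3, -0.001], [-0.3, 0.954, -0.0], [0.001, -0.0, -1.0]]
ft_force: [-0.1, 0.7, 0.5]
grip_width: 0.0681
gripper_force: 0.0
```

move_arm(
  plan=[
    [0,0,0,0,0,0,-1],
    [0,0,0,0,0,0,-1],
    [0,0,0,0,0,0,-1],
    [0,0,0,0,0,0,-1],
    [0,0,0,0,0,0,-1],
  ],
  squeeze=80,
)

```text
time_s: 17.4
position: [0.4751, 0.4035, 0.0785]
tool_rot: [[-0.953, -0.301, 0.0], [-0.301, 0.953, 0.001], [-0.0, 0.001, -1.0]]
ft_force: [0.0, 0.9, 6.2]
grip_width: 0.0125
gripper_force: 79.1
```

```bash
python3 - <<'E'
from h import *
o=env.observe();print(o["time_s"],o["position"],o["grip_width"],ytool(),o["tool_rot"],o["ft_force"])
P=o["position"]
# hang-over plan: seat_l (.6436,.2383), u
u=np.array([np.cos(np.radians(5.5)),-np.sin(np.radians(5.5))]); s=np.array([.6436,.2383])
q=s-u*(.0403+.05); print(q)
go((P[0],P[1],.26,197.6),(.50,.30,.30,186),(q[0],q[1],.25,174.5),(q[0],q[1],P[2]+.063,174.5))
E
```

```text
17.4 [0.47509733 0.4034682  0.07854501] 0.012495084223767659 -162.45428562763112 [[-9.53476665e-01 -3.01466790e-01  1.51766318e-04]
 [-3.01466624e-01  9.53476484e-01  6.85589054e-04]
 [-3.51387947e-04  6.07940686e-04 -9.99999753e-01]] [0.04010528 0.94847893 6.16458319]
[0.55371572 0.24695487]
turn [ 0.03  0.02 -0.05] shift cm [-1.000e-02  1.000e-02 -1.815e+01] rows>= 4
turn [ 0.   0.  11.6] shift cm [  0.75 -10.62  -4.  ] rows>= 3
turn [ 0.   0.  11.5] shift cm [-4.79 -5.84  5.  ] rows>= 2
turn [0. 0. 0.] shift cm [ 0.    0.   10.85] rows>= 3
```

move_arm(
  plan=[
    [0,0,0,0,0,-2,-1],
    [0,0,0,0,0,-5,-1],
    [0,0,0,0,0,-9,-1],
    [0,0,0,0,0,-13.5,-1],
    [0,0,0,0,0,-18,-1],
  ],
)

```text
time_s: 17.9
position: [0.4745, 0.4029, 0.2586]
tool_rot: [[-0.953, -0.301, -0.003], [-0.301, 0.953, -0.001], [0.003, -0.0, -1.0]]
ft_force: [0.8, -0.2, -2.6]
grip_width: 0.0126
gripper_force: 78.2
```

move_arm(
  plan=[
    [0,0,2.5,0.2,-2.5,-1,-1],
    [0,0,5,0.4,-5,-2,-1],
    [0,0,8,0.6,-7.5,-3,-1],
    [0,0,11.6,0.7,-10.6,-4,-1],
    [0,0,11.6,0.7,-10.6,-4,-1],
  ],
)

```text
time_s: 18.4
position: [0.5014, 0.2973, 0.2985]
tool_rot: [[-0.995, -0.099, 0.0], [-0.099, 0.995, -0.001], [-0.0, -0.001, -1.0]]
ft_force: [-0.0, 0.3, -1.8]
grip_width: 0.0129
gripper_force: 78.4
```

move_arm(
  plan=[
    [0,0,4,-1.6,-2,1.5,-1],
    [0,0,8,-3.2,-4,3,-1],
    [0,0,11.5,-4.8,-5.8,5,-1],
    [0,0,11.5,-4.8,-5.8,5,-1],
  ],
)

```text
time_s: 18.8
position: [0.5544, 0.2455, 0.2434]
tool_rot: [[-0.995, 0.1, -0.008], [0.1, 0.995, -0.003], [0.008, -0.003, -1.0]]
ft_force: [-0.5, 0.7, -2.1]
grip_width: 0.0124
gripper_force: 78.5
```

move_arm(
  plan=[
    [0,0,0,0,0,3,-1],
    [0,0,0,0,0,6,-1],
    [0,0,0,0,0,9,-1],
    [0,0,0,0,0,10.8,-1],
    [0,0,0,0,0,10.8,-1],
  ],
)

```text
time_s: 19.3
position: [0.5521, 0.2478, 0.1369]
tool_rot: [[-0.995, 0.095, -0.007], [0.095, 0.995, -0.002], [0.007, -0.002, -1.0]]
ft_force: [-0.2, 0.4, -1.8]
grip_width: 0.0126
gripper_force: 78.4
```

```bash
python3 - <<'E'
from h import *
o=env.observe();print(o["time_s"],o["position"],o["grip_width"],ytool(),o["ft_force"])
w=env.get_image("wrist");save(w,"w7",(100,184,420,384),2.4)
g=w["color"].astype(int)[:,:,0]
for r in (240,243,245,247,250): print(r,g[r,210:310].tolist())
go((.5537,.24695,.1415,174.5))
E
```

```text
19.3 [0.55209271 0.24779901 0.13689166] 0.012631937233895635 174.54198423220672 [-0.21500149  0.44360252 -1.84114821]
240 [187, 188, 187, 187, 187, 188, 188, 181, 168, 169, 169, 169, 169, 169, 169, 169, 170, 170, 170, 170, 172, 161, 72, 79, 79, 78, 78, 78, 78, 79, 78, 77, 96, 102, 107, 105, 107, 107, 106, 107, 107, 108, 106, 107, 105, 106, 104, 103, 104, 103, 103, 104, 105, 107, 107, 105, 106, 105, 105, 105, 104, 105, 105, 108, 103, 98, 74, 76, 76, 75, 75, 76, 75, 74, 74, 86, 182, 190, 188, 187, 187, 187, 187, 188, 188, 188, 187, 187, 187, 187, 187, 188, 187, 187, 188, 187, 187, 187, 187, 187]
243 [187, 187, 188, 187, 187, 187, 188, 188, 168, 169, 170, 170, 170, 170, 170, 170, 170, 170, 170, 171, 172, 112, 77, 80, 81, 82, 81, 81, 81, 81, 81, 78, 96, 102, 106, 105, 107, 106, 107, 107, 106, 107, 107, 107, 106, 105, 104, 104, 103, 102, 103, 104, 106, 107, 105, 105, 106, 104, 105, 105, 104, 105, 107, 109, 104, 100, 80, 81, 81, 81, 82, 81, 81, 82, 79, 83, 147, 193, 189, 188, 188, 188, 188, 188, 188, 187, 187, 188, 187, 187, 187, 187, 187, 188, 187, 187, 187, 187, 188, 188]
245 [188, 187, 
[... 767 characters left out ...]
6, 106, 108, 104, 98, 54, 82, 82, 81, 81, 80, 81, 82, 81, 79, 84, 159, 193, 190, 189, 189, 189, 189, 189, 189, 188, 188, 188, 188, 187, 187, 188, 188, 187, 187, 187, 188, 188, 187]
250 [188, 187, 187, 188, 187, 188, 188, 190, 192, 155, 92, 8, 12, 11, 13, 15, 14, 10, 12, 16, 66, 82, 81, 81, 81, 81, 82, 81, 82, 81, 81, 42, 96, 101, 106, 107, 108, 108, 106, 107, 107, 107, 107, 105, 106, 105, 103, 104, 104, 103, 103, 104, 106, 106, 106, 106, 106, 104, 105, 104, 104, 105, 107, 108, 103, 98, 48, 82, 82, 81, 81, 81, 81, 82, 82, 82, 80, 74, 9, 11, 10, 11, 10, 10, 11, 9, 25, 116, 178, 192, 189, 188, 187, 187, 187, 187, 187, 188, 187, 187]
turn [-0.07 -0.21  0.03] shift cm [-0.07 -0.09 -0.27] rows>= 1
```

move_arm(
  plan=[
    [0,0,0,-1,-0.07,-0.2,-1],
    [0,0,0,-2,-0.07,-0.3,-1],
    [0,0,0,-3,-0.07,-0.3,-1],
    [0,0,0,-3.5,-0.07,-0.3,-1],
    [0,0,0,-3.5,-0.07,-0.3,-1],
  ],
)

```text
time_s: 19.85
position: [0.5894, 0.2428, 0.1421]
tool_rot: [[-0.995, 0.098, -0.001], [0.098, 0.995, -0.0], [0.001, -0.001, -1.0]]
ft_force: [0.9, -0.5, -2.8]
grip_width: 0.0124
gripper_force: 78.5
```

move_arm(
  plan=[
    [0,0,0,-0.2,0,0,-1],
    [0,0,0,-0.4,0,0,-1],
    [0,0,0,-0.6,0,0,-1],
    [0,0,0,-0.8,0,0,-1],
    [0,0,0,-0.8,0,0,-1],
  ],
)

```text
time_s: 20.35
position: [0.5967, 0.2423, 0.1422]
tool_rot: [[-0.995, 0.097, -0.002], [0.097, 0.995, -0.001], [0.002, -0.001, -1.0]]
ft_force: [-1.1, 0.4, -2.2]
grip_width: 0.0122
gripper_force: 78.5
```

move_arm(
  plan=[
    [0,0,0,-0.2,0.03,0.05,-1],
    [0,0,0,-0.4,0.03,0.05,-1],
    [0,0,0,-0.6,0.03,0.05,-1],
    [0,0,0,-0.8,0.03,0.05,-1],
    [0,0,0,-0.8,0.03,0.05,-1],
  ],
)

```text
time_s: 20.85
position: [0.6046, 0.2418, 0.1416]
tool_rot: [[-0.995, 0.097, -0.002], [0.097, 0.995, -0.001], [0.002, -0.001, -1.0]]
ft_force: [0.8, -1.1, -2.9]
grip_width: 0.013
gripper_force: 78.7
```

move_arm(
  plan=[
    [0,0,0,-0.1,0,0,-1],
    [0,0,0,-0.2,0,0,-1],
    [0,0,0,-0.3,0,0,-1],
    [0,0,0,-0.4,0,0,-1],
    [0,0,0,-0.4,0,0,-1],
  ],
)

```text
time_s: 21.35
position: [0.6047, 0.2419, 0.1416]
tool_rot: [[-0.995, 0.096, -0.011], [0.096, 0.995, -0.001], [0.011, -0.002, -1.0]]
ft_force: [-20.6, -0.1, 5.5]
grip_width: 0.0122
gripper_force: 79.8
```

move_arm(
  plan=[
    [0,0,0,0.25,0,0.1,-1],
    [0,0,0,0.25,0,0.4,-1],
    [0,0,0,0.25,0,0.7,-1],
    [0,0,0,0.25,0,0.9,-1],
    [0,0,0,0.25,0,0.9,-1],
  ],
)

```text
time_s: 21.85
position: [0.6047, 0.2423, 0.1335]
tool_rot: [[-0.995, 0.096, -0.004], [0.096, 0.995, 0.0], [0.004, -0.0, -1.0]]
ft_force: [-8.9, 1.1, 4.4]
grip_width: 0.0122
gripper_force: 79.7
```

move_arm(
  plan=[
    [0,0,0,0.1,0,0.2,-1],
    [0,0,0,0.1,0,0.4,-1],
    [0,0,0,0.1,0,0.6,-1],
    [0,0,0,0.1,0,0.8,-1],
    [0,0,0,0.1,0,0.8,-1],
  ],
)

```text
time_s: 22.35
position: [0.6047, 0.2418, 0.1245]
tool_rot: [[-0.995, 0.097, -0.003], [0.097, 0.995, -0.001], [0.003, -0.001, -1.0]]
ft_force: [-5.2, 0.8, 0.0]
grip_width: 0.0122
gripper_force: 79.0
```

move_arm(
  plan=[
    [0,0,0,0,0,0.1,-1],
    [0,0,0,0,0,0.2,-1],
    [0,0,0,0,0,0.3,-1],
    [0,0,0,0,0,0.3,-1],
  ],
)

```text
time_s: 22.75
position: [0.6047, 0.2419, 0.1243]
tool_rot: [[-0.995, 0.097, -0.0], [0.097, 0.995, -0.0], [0.0, -0.0, -1.0]]
ft_force: [-11.5, -0.3, 16.3]
grip_width: 0.0126
gripper_force: 81.4
```

move_arm(
  plan=[
    [0,0,0,0,0,-0.25,-0.4],
    [0,0,0,0,0,-0.25,-0.3],
    [0,0,0,0,0,-0.25,-0.3],
    [0,0,0,0,0,-0.25,-0.3],
    [0,0,0,0,0,-0.25,-0.3],
  ],
)

```text
time_s: 23.25
position: [0.6051, 0.2417, 0.1239]
tool_rot: [[-0.995, 0.097, -0.002], [0.097, 0.995, -0.001], [0.002, -0.001, -1.0]]
ft_force: [-0.4, 0.2, -1.3]
grip_width: 0.03
gripper_force: 0.0
```

move_arm(
  plan=[
    [0,0,0,0,0,-3,-0.3],
    [0,0,0,0,0,-7,-0.3],
    [0,0,0,0,0,-12,-0.3],
    [0,0,0,0,0,-12,0.2],
  ],
)

```text
time_s: 23.65
position: [0.6072, 0.2423, 0.2517]
tool_rot: [[-0.995, 0.097, 0.011], [0.097, 0.995, 0.002], [-0.011, 0.003, -1.0]]
ft_force: [-0.3, -0.0, 0.5]
grip_width: 0.0431
gripper_force: 0.0
```

```bash
python3 - <<'E'
from rackfit import *
C=[at(w1,(a/1.5,b/1.5),.016) for a,b in [(218,176),(538,122),(543,207),(238,255)]]
print(np.round(C,4)); print("ctr",np.mean(C,0)); d=C[1]-C[0];e=C[2]-C[3]; print([np.degrees(np.arctan2(-v[0],v[1])) for v in (d,e)],np.linalg.norm(d),np.linalg.norm(e))
h=[at(w1,(a/1.5,b/1.5),.086) for a,b in [(370,176),(386,238)]]; print("handle",np.mean(h,0),h[1]-h[0])
w=env.get_image("wrist"); print([(np.round(d["pixel"],1).tolist(),round(d["conf"],2),np.round(at(w,d["pixel"],.15),4).tolist()) for d in env.tip_of("bracket_a",w)])
go((.50,.16,.29,174.3),(.45,.12,.22,174.3))
E
```

```text
[[ 0.4119 -0.029   0.016 ]
 [ 0.4097  0.2651  0.016 ]
 [ 0.4865  0.2656  0.016 ]
 [ 0.488  -0.0297  0.016 ]]
ctr [0.44902191 0.11803147 0.016     ]
[np.float64(0.432343741098827), np.float64(0.29107730017206557)] 0.2940839374941832 0.29529366461250833
handle [0.45168304 0.11535698 0.086     ] [0.05079365 0.00471624 0.        ]
[([258.2, 230.8], 0.8, [0.6438, 0.2378, 0.15]), ([15.9, 229.9], 0.72, [0.6231, 0.0382, 0.15])]
turn [-0.    0.02  0.14] shift cm [ 9.7  -9.17 -4.51] rows>= 3
turn [0. 0. 0.] shift cm [ 4.58 -4.48  7.  ] rows>= 2
```

```bash
python3 - <<'E'
from h import *
go((.50,.16,.28,180.5),(.45,.117,.18,180.5))
E
```

```text
turn [-0.    0.02 -6.06] shift cm [ 9.7  -9.17 -3.51] rows>= 3
turn [0. 0. 0.] shift cm [ 5.04 -4.26 10.  ] rows>= 3
```

move_arm(
  plan=[
    [0,0,-6,9.7,-9.2,-3.5,0.3],
    [0,0,-6,9.7,-9.2,-3.5,0.3],
    [0,0,-6,9.7,-9.2,-3.5,0.3],
    [0,0,-6,9.7,-9.2,-3.5,0.3],
  ],
)

```text
time_s: 24.15
position: [0.4972, 0.1581, 0.2799]
tool_rot: [[-1.0, -0.006, -0.002], [-0.006, 1.0, -0.001], [0.002, -0.001, -1.0]]
ft_force: [1.7, 0.9, 0.8]
grip_width: 0.0556
gripper_force: 0.0
```

move_arm(
  plan=[
    [0,0,0,5,-4.3,10,0.6],
    [0,0,0,5,-4.3,10,0.6],
    [0,0,0,5,-4.3,10,0.6],
    [0,0,0,5,-4.3,10,0.6],
    [0,0,0,5,-4.3,10,0.6],
  ],
)

```text
time_s: 24.65
position: [0.4508, 0.1165, 0.1795]
tool_rot: [[-1.0, -0.007, -0.002], [-0.007, 1.0, -0.0], [0.002, -0.0, -1.0]]
ft_force: [1.1, 0.2, 1.2]
grip_width: 0.0683
gripper_force: 0.0
```

```bash
python3 - <<'E'
from h import *
o=env.observe();print(o["time_s"],o["position"],ytool())
w=env.get_image("wrist");save(w,"w8",None,1.5)
print([(np.round(d["pixel"],1).tolist(),round(d["conf"],2),np.round(at(w,d["pixel"],0),4).tolist()) for d in env.tip_of("caddy",w)])
E
```

```text
24.65 [0.45079032 0.11652531 0.17950336] -179.5770866964645
[([262.8, 164.7], 0.55, [0.4493, 0.1199, 0.0]), ([46.1, 147.7], 0.51, [0.4332, -0.0979, 0.0])]
```

View pics/w8.png

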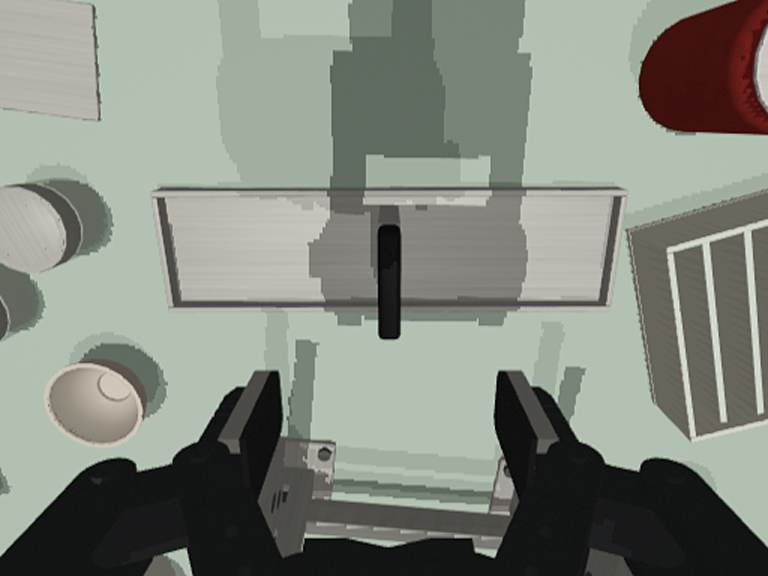

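move_arm(
  plan=[
    [0,0,0,0.2,0,4,0.4],
    [0,0,0,0.2,0,8,0.4],
    [0,0,0,0.2,0,12.3,0.4],
    [0,0,0,0.2,0,12.3,0.4],
    [0,0,0,0.2,0,12.3,0.4],
  ],
)

```text
time_s: 25.25
position: [0.4488, 0.1165, 0.0576]
tool_rot: [[-1.0, -0.008, -0.001], [-0.008, 1.0, -0.0], [0.001, -0.0, -1.0]]
ft_force: [0.5, 0.0, 0.3]
grip_width: 0.0599
gripper_force: 0.0
```

move_arm(
  plan=[
    [0,0,0,0,0,0,-1],
    [0,0,0,0,0,0,-1],
    [0,0,0,0,0,0,-1],
    [0,0,0,0,0,0,-1],
    [0,0,0,0,0,0,-1],
  ],
  squeeze=100,
)

```text
time_s: 25.75
position: [0.4484, 0.1163, 0.0579]
tool_rot: [[-1.0, -0.008, 0.001], [-0.008, 1.0, -0.0], [-0.001, -0.0, -1.0]]
ft_force: [-2.2, -0.0, 10.4]
grip_width: 0.0105
gripper_force: 98.3
```

```bash
python3 - <<'E'
from h import *
o=env.observe();print(o["time_s"],o["position"],o["grip_width"],ytool(),o["ft_force"])
w=env.get_image("wrist"); g=w["color"]; save(w,"w9",(90,84,430,284),2.2)
print([(np.round(d["pixel"],1).tolist(),round(d["conf"],2),np.round(at(w,d["pixel"],0),4).tolist()) for d in env.tip_of("caddy",w)])
for d in env.outline_of("caddy",w)[:1]:
    print(d["conf"],d["bbox"])
E
```

```text
25.75 [0.44839055 0.11630269 0.05793931] 0.010537044852023971 -179.54803200596928 [-2.18691857e+00 -4.26734787e-03  1.03572360e+01]
[([258.1, 214.3], 0.58, [0.4504, 0.115, -0.0])]
0.8 [258.6, 248.3, 506.9, 194.2]
```

View pics/w9.png

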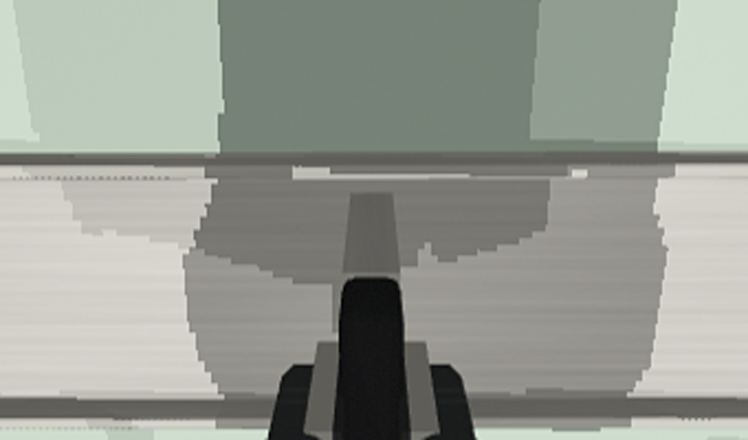

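```bash
python3 - <<'E'
from h import *
w=env.get_image("wrist"); o=env.observe();P=np.array(o["position"]);R=np.array(o["tool_rot"])
for r,z in ((165,.016),(178,.016),(417,.016),(430,.016),(153,0)): print(r,(R.T@(at(w,(258.4,84+r/2.2),z)-P)).round(4), at(w,(258.4,84+r/2.2),z).round(4))
# place: caddy origin
c=np.array([.5769,.1443]);yaw=174.3
for off in (0,): pass
go((.448,.1163,.30,180.45),(.52,.1443,.30,174.3),(.5769,.1443,.27,174.3))
E
```

```text
165 [ 0.0396 -0.0011  0.0419] [0.4088 0.1149 0.016 ]
178 [ 0.0361 -0.0011  0.0419] [0.4123 0.1149 0.016 ]
417 [-0.0374 -0.0012  0.042 ] [0.4858 0.1154 0.016 ]
430 [-0.042  -0.0012  0.042 ] [0.4904 0.1155 0.016 ]
153 [ 0.0393 -0.0011  0.0579] [0.4091 0.1149 0.    ]
turn [-0.03  0.05  0.  ] shift cm [ 2.000e-02 -1.000e-02 -2.421e+01] rows>= 5
turn [0.   0.   6.15] shift cm [-7.22  2.74  0.  ] rows>= 2
turn [0. 0. 0.] shift cm [-5.66  0.57  3.  ] rows>= 2
```

move_arm(
  plan=[
    [0,0,0,0,0,-3,-1],
    [0,0,0,0,0,-7,-1],
    [0,0,0,0,0,-12,-1],
    [0,0,0,0,0,-17,-1],
    [0,0,0,0,0,-21,-1],
  ],
)

```text
time_s: 26.45
position: [0.4476, 0.1163, 0.2696]
tool_rot: [[-1.0, -0.008, 0.0], [-0.008, 1.0, -0.001], [-0.0, -0.001, -1.0]]
ft_force: [0.8, 0.8, -4.5]
grip_width: 0.0104
gripper_force: 98.7
```

move_arm(
  plan=[
    [0,0,1.5,-1.5,0.5,-1,-1],
    [0,0,3,-3,1.2,-2,-1],
    [0,0,4.5,-5,2,-3,-1],
    [0,0,6.2,-7.2,2.7,-3,-1],
    [0,0,6.2,-7.2,2.7,-3,-1],
  ],
)

```text
time_s: 26.95
position: [0.5212, 0.1443, 0.2956]
tool_rot: [[-0.995, 0.101, -0.002], [0.101, 0.995, -0.0], [0.002, -0.001, -1.0]]
ft_force: [-0.9, -0.9, -5.2]
grip_width: 0.0102
gripper_force: 98.5
```

```bash
python3 - <<'E'
from h import *
o=env.observe();print(o["time_s"],o["position"],o["grip_width"],ytool(),o["ft_force"])
go((.5759,.1444,.24,174.3))
E
```

```text
26.95 [0.52123241 0.14428177 0.29562521] 0.010236011910155513 174.21618631967635 [-0.93551546 -0.88917619 -5.21745479]
turn [-0.04 -0.13 -0.08] shift cm [-5.45  0.57  5.55] rows>= 2
```

move_arm(
  plan=[
    [0,0,-0.1,-1.5,0.2,0,-1],
    [0,0,-0.1,-3.5,0.4,1,-1],
    [0,0,-0.1,-5.4,0.57,3,-1],
    [0,0,-0.1,-5.45,0.57,5,-1],
    [0,0,-0.1,-5.45,0.57,5.5,-1],
  ],
)

```text
time_s: 27.45
position: [0.5732, 0.1437, 0.2385]
tool_rot: [[-0.995, 0.099, -0.008], [0.099, 0.995, -0.001], [0.008, -0.002, -1.0]]
ft_force: [-0.8, -0.1, -4.8]
grip_width: 0.0103
gripper_force: 98.3
```

move_arm(
  plan=[
    [0,0,0,0,0,0,-1],
  ],
)

```text
time_s: 27.55
position: [0.5738, 0.1439, 0.2409]
tool_rot: [[-0.995, 0.098, -0.004], [0.098, 0.995, -0.001], [0.004, -0.001, -1.0]]
ft_force: [0.1, 0.1, -4.5]
grip_width: 0.0104
gripper_force: 98.3
```

```bash
python3 - <<'E'
from h import *
o=env.observe();print(o["time_s"],o["position"],o["grip_width"],ytool(),o["ft_force"],o["tool_rot"])
go((.5759,.1444,.216,174.3))
w=env.get_image("wrist"); save(w,"w10",None,1.5)
E
```

```text
27.55 [0.57378115 0.14393969 0.24088859] 0.01041087354382639 174.3480218383852 [ 0.14612458  0.0636162  -4.54076434] [[-9.95131006e-01  9.84817582e-02 -3.95284261e-03]
 [ 9.84849817e-02  9.95138339e-01 -6.28835511e-04]
 [ 3.87169640e-03 -1.01506935e-03 -9.99991990e-01]]
turn [-0.06 -0.22  0.05] shift cm [-0.22  0.07  2.49] rows>= 1
```

View pics/w10.png

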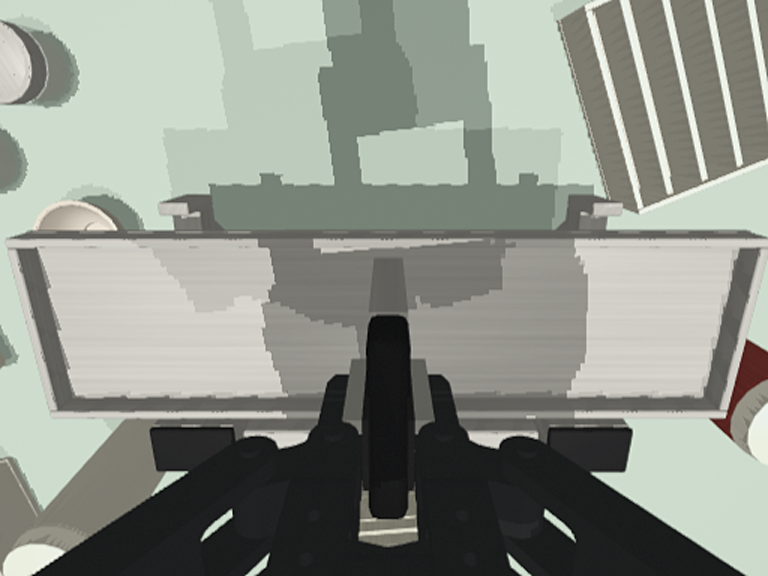

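move_arm(
  plan=[
    [0,0,0,-0.2,0.05,0.8,-1],
    [0,0,0,-0.2,0.05,1.6,-1],
    [0,0,0,-0.2,0.05,2.4,-1],
    [0,0,0,-0.2,0.05,2.8,-1],
    [0,0,0,-0.2,0.05,2.8,-1],
  ],
)

```text
time_s: 28.1
position: [0.5764, 0.1443, 0.2125]
tool_rot: [[-0.995, 0.099, -0.003], [0.099, 0.995, -0.001], [0.003, -0.001, -1.0]]
ft_force: [-0.2, 0.6, -4.5]
grip_width: 0.0105
gripper_force: 98.6
```

```bash
python3 - <<'E'
from h import *
o=env.observe();print(o["time_s"],o["position"],ytool(),o["ft_force"])
go((.5759,.1444,.2085,174.3))
E
```

```text
28.1 [0.5763504  0.14430295 0.21247091] 174.33638090703099 [-0.16268534  0.56530082 -4.45504019]
turn [-0.05 -0.18  0.04] shift cm [0.04 0.01 0.4 ] rows>= 1
```

move_arm(
  plan=[
    [0,0,0,0.04,0,0.2,-1],
    [0,0,0,0.04,0,0.4,-1],
    [0,0,0,0.04,0,0.5,-1],
    [0,0,0,0.04,0,0.5,-1],
  ],
)

```text
time_s: 28.5
position: [0.5762, 0.1443, 0.2082]
tool_rot: [[-0.995, 0.099, -0.002], [0.099, 0.995, -0.001], [0.002, -0.001, -1.0]]
ft_force: [-0.4, 0.1, -4.1]
grip_width: 0.0103
gripper_force: 98.6
```

move_arm(
  plan=[
    [0,0,0,0,0,0,-0.6],
    [0,0,0,0,0,0,-0.2],
    [0,0,0,0,0,0,0],
    [0,0,0,0,0,0,0],
    [0,0,0,0,0,0,0],
  ],
)

```text
time_s: 29.0
position: [0.5763, 0.1444, 0.2085]
tool_rot: [[-0.995, 0.099, -0.001], [0.099, 0.995, -0.0], [0.001, -0.001, -1.0]]
ft_force: [-0.8, -0.2, 0.7]
grip_width: 0.0428
gripper_force: 0.0
```

move_arm(
  plan=[
    [0,0,0,0,0,-3,0],
    [0,0,0,0,0,-7,0],
    [0,0,0,0,0,-11,0],
    [0,0,0,0,0,-14,0],
    [0,0,0,0,0,-14,0],
  ],
)

```text
time_s: 29.5
position: [0.5772, 0.1445, 0.3529]
tool_rot: [[-0.995, 0.099, 0.007], [0.099, 0.995, -0.0], [-0.007, 0.001, -1.0]]
ft_force: [0.2, 0.9, -0.3]
grip_width: 0.0428
gripper_force: 0.0
```

```bash
python3 - <<'E'
from h import *
o=env.observe();print(o["time_s"],o["position"],ytool(),o["ft_force"])
w=env.get_image("wrist");t=env.get_image("top");s=env.get_image("scene");save(w,"w11",None,1.5)
print("caddy",[(n,round(d["conf"],2),np.round(at(p,d["pixel"],.15),4).tolist()) for n,p in (("w",w),("t",t),("s",s)) for d in env.tip_of("caddy",p)])
for k,z in (("jar_1",0),("pot",0),("pan_centre",.105)):
  for n,p in (("w",w),("t",t),("s",s)): print(k,n,[(round(d["conf"],2),np.round(at(p,d["pixel"],z),3).tolist()[:2]) for d in env.tip_of(k,p)])
E
```

```text
29.5 [0.57720363 0.14451279 0.35294757] 174.3404349727333 [ 0.23675433  0.86904288 -0.34641396]
caddy [('w', 0.61, [0.5779, 0.1433, 0.15]), ('w', 0.61, [0.4492, -0.0197, 0.15]), ('t', 0.87, [0.5733, 0.1414, 0.15]), ('s', 0.64, [0.5807, 0.1588, 0.15])]
jar_1 w [(0.87, [0.431, -0.094]), (0.75, [0.491, -0.157])]
jar_1 t [(0.83, [0.414, -0.389]), (0.73, [0.486, -0.149]), (0.53, [0.429, -0.091])]
jar_1 s [(0.7, [0.397, -0.394]), (0.65, [0.505, -0.156])]
pot w [(0.31, [0.681, -0.004])]
pot t [(0.78, [0.402, -0.248]), (0.15, [0.649, 0.046])]
pot s [(0.67, [0.421, -0.249]), (0.18, [0.414, -0.376])]
pan_centre w [(0.19, [0.666, 0.25])]
pan_centre t [(0.88, [0.597, -0.277]), (0.43, [0.414, -0.224]), (0.42, [0.433, -0.086]), (0.25, [0.715, -0.089])]
pan_centre s [(0.89, [0.61, -0.278])]
```

View pics/w11.png

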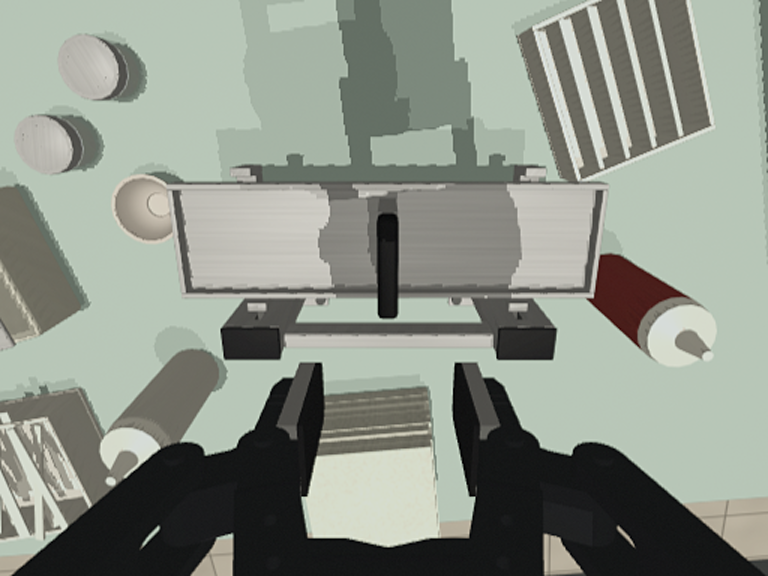

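```bash
python3 - <<'E'
from h import *
go((.52,.05,.33,138),(.47,-.03,.27,102),(.43,-.094,.19,84.4))
E
```

```text
turn [-0.07 -0.08 36.34] shift cm [ 4.69 -9.96  1.84] rows>= 5
turn [ 0.  0. 36.] shift cm [-1.64 -9.29  6.  ] rows>= 5
turn [ 0.   0.  17.6] shift cm [-5.43 -5.24  8.  ] rows>= 3
```

move_arm(
  plan=[
    [0,0,36.3,4.7,-10,1.8,0.5],
    [0,0,36.3,4.7,-10,1.8,0.5],
    [0,0,36.3,4.7,-10,1.8,0.5],
    [0,0,36.3,4.7,-10,1.8,0.5],
    [0,0,36.3,4.7,-10,1.8,0.5],
  ],
)

```text
time_s: 30.75
position: [0.5195, 0.049, 0.3307]
tool_rot: [[-0.74, 0.673, -0.001], [0.673, 0.74, -0.001], [0.001, -0.001, -1.0]]
ft_force: [0.7, -0.1, 0.7]
grip_width: 0.0643
gripper_force: 0.0
```

move_arm(
  plan=[
    [0,0,36,-1.6,-9.3,6,0.8],
    [0,0,36,-1.6,-9.3,6,0.8],
    [0,0,36,-1.6,-9.3,6,0.8],
    [0,0,36,-1.6,-9.3,6,0.8],
    [0,0,36,-1.6,-9.3,6,0.8],
  ],
)

```text
time_s: 31.25
position: [0.4693, -0.0307, 0.2706]
tool_rot: [[-0.205, 0.979, -0.002], [0.979, 0.205, -0.0], [-0.0, -0.002, -1.0]]
ft_force: [-1.3, -0.2, -0.3]
grip_width: 0.0767
gripper_force: 0.0
```

move_arm(
  plan=[
    [0,0,17.6,-5.4,-5.2,8,1],
    [0,0,17.6,-5.4,-5.2,8,1],
    [0,0,17.6,-5.4,-5.2,8,1],
    [0,0,17.6,-5.4,-5.2,8,1],
    [0,0,17.6,-5.4,-5.2,8,1],
  ],
)

```text
time_s: 31.75
position: [0.4309, -0.0938, 0.1919]
tool_rot: [[0.094, 0.996, 0.001], [0.996, -0.094, -0.001], [-0.001, 0.001, -1.0]]
ft_force: [-0.3, 0.0, -0.4]
grip_width: 0.0857
gripper_force: 0.0
```

```bash
cat > look.py <<'E'
from h import *
import sys
o=env.observe();print(o["time_s"],o["position"],ytool(),o["grip_width"])
w=env.get_image("wrist")
for k in sys.argv[1:]:
    for d in env.tip_of(k,w): print(k,round(d["conf"],2),np.round(at(w,d["pixel"],0),4)[:2])
    top={"pot":.055}.get(k,.049)
    for d in env.outline_of(k,w): 
        m=d["mask"].astype(np.uint8); b=d["bbox"]
        print("  outline",round(d["conf"],2),np.round(b))
E
python3 look.py jar_1 pot; python3 - <<'E'
from h import *
w=env.get_image("wrist");save(w,"w12",None,1.5)
E
```

```text
31.75 [ 0.43085645 -0.09382107  0.19192284] 84.62131128657275 0.08572987972208816
jar_1 0.68 [ 0.4887 -0.1602]
jar_1 0.65 [ 0.4306 -0.0979]
jar_1 0.6 [ 0.4095 -0.3875]
  outline 0.71 [321. 222.  56.  63.]
  outline 0.39 [263. 361.  19.   8.]
pot 0.2 [ 0.4843 -0.1576]
  outline 0.73 [258. 304.  54.  73.]
```

View pics/w12.png

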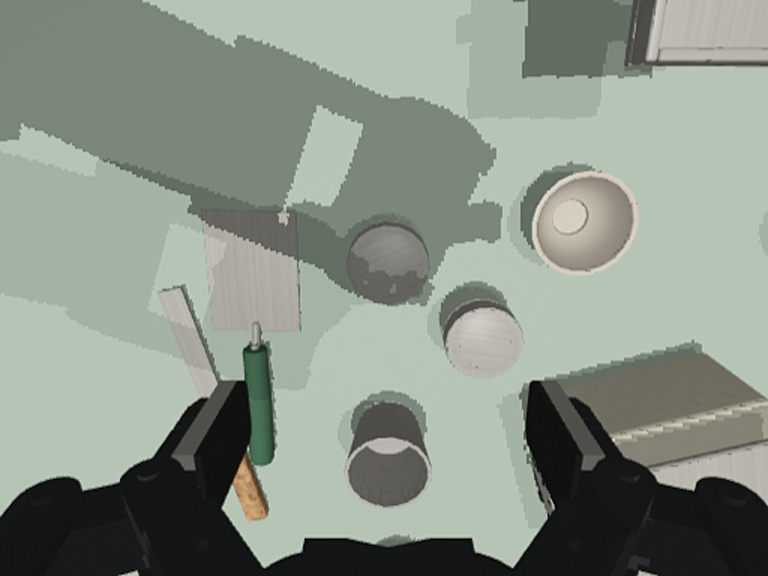

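```bash
python3 - <<'E'
from h import *
w=env.get_image("wrist")
for n,px in (("J1",(389,263)),("J2",(484,338)),("pot",(388,472))): print(n,at(w,(px[0]/1.5,px[1]/1.5),.049 if n[0]=="J" else .055).round(4))
go((.4303,-.096,.02,84.4))
c=np.array([.5771,.1442]);u=np.array([.9951,-.0985]);v=np.array([.0985,.9951])
for y in (-.115,-.057,.115): print(y,c+v*y)
E
```

```text
J1 [ 0.4306 -0.0945  0.049 ]
J2 [ 0.4866 -0.1502  0.049 ]
pot [ 0.4157 -0.2436  0.055 ]
turn [-0.05  0.06  0.11] shift cm [-0.21  0.06 17.11] rows>= 4
-0.115 [0.5657725 0.0297635]
-0.057 [0.5714855 0.0874793]
0.115 [0.5884275 0.2586365]
```

move_arm(
  plan=[
    [0,0,0,-0.15,0,4.5,1],
    [0,0,0,-0.15,0,9,1],
    [0,0,0,-0.15,0,13.5,1],
    [0,0,0,-0.15,0,17.2,1],
    [0,0,0,-0.15,0,17.2,1],
  ],
)

```text
time_s: 32.6
position: [0.4275, -0.0946, 0.0157]
tool_rot: [[0.097, 0.995, -0.009], [0.995, -0.097, 0.003], [0.002, -0.009, -1.0]]
ft_force: [-0.1, 0.7, -0.5]
grip_width: 0.0853
gripper_force: 0.0
```

move_arm(
  plan=[
    [0,0,0,0,0,0,-1],
    [0,0,0,0,0,0,-1],
    [0,0,0,0,0,0,-1],
    [0,0,0,0,0,0,-1],
  ],
  squeeze=50,
)

```text
time_s: 33.0
position: [0.4303, -0.0961, 0.0208]
tool_rot: [[0.097, 0.995, 0.002], [0.995, -0.097, -0.003], [-0.002, 0.002, -1.0]]
ft_force: [-1.8, 0.7, 8.7]
grip_width: 0.0507
gripper_force: 50.8
```

```bash
python3 - <<'E'
from h import *
o=env.observe();print(o["time_s"],o["position"],ytool(),o["grip_width"],o["gripper_force"],o["ft_force"])
P=o["position"]
go((P[0],P[1],.27,84.4),(.5658,.0298,.28,84.4))
E
```

```text
33.0 [ 0.43027801 -0.09606464  0.02078468] 84.44846478029176 0.050683102120004785 50.79201579093933 [-1.79180005  0.73385332  8.69092274]
turn [0.14 0.13 0.05] shift cm [ -0.06   0.06 -24.92] rows>= 5
turn [0. 0. 0.] shift cm [13.85 12.26 -1.  ] rows>= 4
```

move_arm(
  plan=[
    [0,0,0,0,0,-4,-1],
    [0,0,0,0,0,-9,-1],
    [0,0,0,0,0,-14,-1],
    [0,0,0,0,0,-19,-1],
    [0,0,0,0,0,-24,-1],
  ],
)

```text
time_s: 33.5
position: [0.4288, -0.0949, 0.2625]
tool_rot: [[0.097, 0.995, 0.001], [0.995, -0.097, -0.002], [-0.002, 0.001, -1.0]]
ft_force: [0.6, 0.4, -1.4]
grip_width: 0.0504
gripper_force: 53.4
```

move_arm(
  plan=[
    [0,0,0,3,2.6,-1,-1],
    [0,0,0,6,5.3,-2,-1],
    [0,0,0,9,8,-2,-1],
    [0,0,0,12,10.7,-2,-1],
    [0,0,0,13.8,12.3,-2,-1],
  ],
)

```text
time_s: 34.0
position: [0.5664, 0.0321, 0.2798]
tool_rot: [[0.095, 0.995, 0.0], [0.995, -0.095, -0.0], [-0.0, 0.0, -1.0]]
ft_force: [-0.2, -1.7, -2.0]
grip_width: 0.0505
gripper_force: 53.7
```

```bash
python3 look.py caddy; python3 - <<'E'
from h import *
go((.5658,.0298,.175,84.4))
E
```

```text
34.0 [0.56636034 0.03209077 0.27977545] 84.5329229312104 0.05050543635233229
caddy 0.62 [0.5781 0.1592]
  outline 0.81 [261. 112. 120. 224.]
turn [-0.04  0.05  0.15] shift cm [-0.1   0.06 10.42] rows>= 3
```

move_arm(
  plan=[
    [0,0,0,-0.1,0.06,3,-1],
    [0,0,0,-0.1,0.06,6,-1],
    [0,0,0,-0.1,0.06,8.5,-1],
    [0,0,0,-0.1,0.06,9.9,-1],
    [0,0,0,-0.1,0.06,9.9,-1],
  ],
)

```text
time_s: 34.65
position: [0.5643, 0.0282, 0.1787]
tool_rot: [[0.098, 0.995, -0.005], [0.995, -0.098, -0.0], [-0.001, -0.004, -1.0]]
ft_force: [-0.3, -0.7, -1.5]
grip_width: 0.0504
gripper_force: 53.7
```

move_arm(
  plan=[
    [0,0,0,0,0,0.2,-1],
    [0,0,0,0,0,0.4,-1],
    [0,0,0,0,0,0.5,-1],
    [0,0,0,0,0,0.5,-1],
  ],
)

```text
time_s: 35.05
position: [0.5658, 0.0288, 0.1748]
tool_rot: [[0.097, 0.995, -0.001], [0.995, -0.097, -0.001], [-0.001, -0.001, -1.0]]
ft_force: [-0.3, 1.0, -1.3]
grip_width: 0.0506
gripper_force: 53.7
```

move_arm(
  plan=[
    [0,0,0,0,0,0.1,-1],
    [0,0,0,0,0,0.2,-1],
    [0,0,0,0,0,0.2,-1],
  ],
)

```text
time_s: 35.35
position: [0.566, 0.0288, 0.1738]
tool_rot: [[0.097, 0.995, 0.0], [0.995, -0.097, -0.001], [-0.001, 0.0, -1.0]]
ft_force: [-3.5, 0.4, 7.3]
grip_width: 0.0505
gripper_force: 54.8
```

move_arm(
  plan=[
    [0,0,0,0,0,0,0.3],
    [0,0,0,0,0,0,0.45],
    [0,0,0,0,0,0,0.55],
    [0,0,0,0,0,0,0.55],
  ],
)

```text
time_s: 35.75
position: [0.5658, 0.0289, 0.1722]
tool_rot: [[0.097, 0.995, -0.002], [0.995, -0.097, -0.0], [-0.001, -0.002, -1.0]]
ft_force: [0.2, 0.0, -0.2]
grip_width: 0.0665
gripper_force: 0.0
```

move_arm(
  plan=[
    [0,0,0,0,0,-3,0.55],
    [0,0,0,0,0,-7,0.55],
    [0,0,0,0,0,-11,0.55],
    [0,0,0,0,0,-11,0.55],
  ],
)

```text
time_s: 36.15
position: [0.5675, 0.0288, 0.2878]
tool_rot: [[0.097, 0.995, 0.008], [0.995, -0.097, -0.002], [-0.001, 0.009, -1.0]]
ft_force: [0.0, 0.0, -0.2]
grip_width: 0.0662
gripper_force: 0.0
```

```bash
python3 look.py jar_1; python3 - <<'E'
from h import *
t=env.get_image("top")
for k in ("jar_1","pot"): print(k,[(round(d["conf"],2),np.round(at(t,d["pixel"],0),3).tolist()[:2]) for d in env.tip_of(k,t)])
w=env.get_image("wrist"); 
print([at(w,d["pixel"],.154).round(4) for d in env.tip_of("jar_1",w)])
go((.48,-.08,.29,84.4),(.487,-.153,.18,84.4))
E
```

```text
36.15 [0.5675142  0.02875041 0.28780985] 84.4447723303245 0.0662429709234816
jar_1 0.89 [ 0.4907 -0.16  ]
jar_1 0.78 [ 0.5643 -0.0171]
jar_1 0.69 [0.6385 0.1395]
  outline 0.82 [215. 280.  41.  47.]
  outline 0.8 [257. 188.  65.  74.]
jar_1 [(0.69, [0.41, -0.383]), (0.63, [0.489, -0.159]), (0.48, [0.592, 0.032])]
pot [(0.83, [0.419, -0.247])]
[array([0.5668, 0.029 , 0.154 ])]
turn [-0.2   0.03  0.04] shift cm [-11.67  -7.49  -0.82] rows>= 3
turn [0. 0. 0.] shift cm [-7.2   1.41 11.  ] rows>= 3
```

move_arm(
  plan=[
    [0,0,0,-11.7,-7.5,-0.5,1],
    [0,0,0,-11.7,-7.5,-0.5,1],
    [0,0,0,-11.7,-7.5,-0.5,1],
    [0,0,0,-11.7,-7.5,-0.5,1],
  ],
)

```text
time_s: 36.95
position: [0.478, -0.0828, 0.2877]
tool_rot: [[0.101, 0.995, -0.002], [0.995, -0.101, -0.001], [-0.001, -0.002, -1.0]]
ft_force: [-0.2, 1.0, -0.0]
grip_width: 0.0854
gripper_force: 0.0
```

move_arm(
  plan=[
    [0,0,0,-7.4,1.4,11,1],
    [0,0,0,-7.4,1.4,11,1],
    [0,0,0,-7.4,1.4,11,1],
    [0,0,0,-7.4,1.4,11,1],
    [0,0,0,-7.4,1.4,11,1],
  ],
)

```text
time_s: 37.45
position: [0.4869, -0.155, 0.1778]
tool_rot: [[0.097, 0.995, -0.002], [0.995, -0.097, 0.0], [-0.0, -0.002, -1.0]]
ft_force: [0.3, -0.5, 0.1]
grip_width: 0.0857
gripper_force: 0.0
```

```bash
python3 look.py jar_1; python3 - <<'E'
from h import *
w=env.get_image("wrist"); g=cv2.medianBlur(cv2.cvtColor(w["color"],cv2.COLOR_RGB2GRAY),3)
c=cv2.HoughCircles(g,cv2.HOUGH_GRADIENT,1,40,param1=80,param2=18,minRadius=22,maxRadius=38)
print([(q.round(1),at(w,q[:2],.049).round(4)[:2]) for q in c[0][:6]])
go((.487,-.154,.02,84.4))
E
```

```text
37.45 [ 0.48694641 -0.15495268  0.17777858] 84.42370977090975 0.08566504661300153
jar_1 0.95 [ 0.4085 -0.3842]
jar_1 0.88 [ 0.4877 -0.1553]
  outline 0.77 [260. 174.  59.  63.]
  outline 0.59 [214. 351.  46.  37.]
[(array([331.5,  88.5,  37.4], dtype=float32), array([ 0.5528, -0.0855])), (array([258.5, 180.5,  29.3], dtype=float32), array([ 0.4871, -0.1567])), (array([192.5, 277.5,  28.5], dtype=float32), array([ 0.4133, -0.2493]))]
turn [0.04 0.1  0.11] shift cm [ 0.09 -0.03 15.9 ] rows>= 4
```

move_arm(
  plan=[
    [0,0,0,-0.1,0,4.5,1],
    [0,0,0,-0.1,0,9,1],
    [0,0,0,-0.1,0,13,1],
    [0,0,0,-0.1,0,15.8,1],
    [0,0,0,-0.1,0,15.8,1],
  ],
)

```text
time_s: 38.15
position: [0.4852, -0.1553, 0.0176]
tool_rot: [[0.096, 0.995, -0.006], [0.995, -0.096, 0.002], [0.002, -0.006, -1.0]]
ft_force: [-0.2, -0.2, 0.4]
grip_width: 0.0852
gripper_force: 0.0
```

move_arm(
  plan=[
    [0,0,0,0,0,0,-1],
    [0,0,0,0,0,0,-1],
    [0,0,0,0,0,0,-1],
    [0,0,0,0,0,0,-1],
  ],
  squeeze=50,
)

```text
time_s: 38.55
position: [0.4873, -0.1568, 0.0218]
tool_rot: [[0.097, 0.995, 0.002], [0.995, -0.097, -0.003], [-0.002, 0.002, -1.0]]
ft_force: [-0.6, 1.0, 8.2]
grip_width: 0.0505
gripper_force: 51.0
```

move_arm(
  plan=[
    [0,0,0,0,0,-4,-1],
    [0,0,0,0,0,-9,-1],
    [0,0,0,0,0,-14,-1],
    [0,0,0,0,0,-19,-1],
    [0,0,0,0,0,-24,-1],
  ],
)

```text
time_s: 39.05
position: [0.486, -0.1558, 0.2632]
tool_rot: [[0.097, 0.995, 0.0], [0.995, -0.097, -0.002], [-0.002, 0.0, -1.0]]
ft_force: [1.6, -0.6, -1.9]
grip_width: 0.0504
gripper_force: 53.4
```

```bash
python3 - <<'E'
from h import *
o=env.observe();print(o["time_s"],o["position"],ytool(),o["grip_width"],o["gripper_force"],o["ft_force"])
c=np.array([.5771,.1442])+np.array([.0985,.9951])*-.055; print(c)
go((c[0],c[1],.30,84.4),(c[0],c[1],.18,84.4))
E
```

```text
39.05 [ 0.48595645 -0.1557963   0.26319796] 84.44345861628305 0.05040480145055969 53.37145417928696 [ 1.63800024 -0.62229    -1.8988317 ]
[0.5716825 0.0894695]
turn [0.02 0.09 0.04] shift cm [25.24  6.16 -3.72] rows>= 6
turn [0. 0. 0.] shift cm [ 0.  0. 12.] rows>= 3
```

move_arm(
  plan=[
    [0,0,0,4,1,-3.7,-1],
    [0,0,0,8.5,2,-3.7,-1],
    [0,0,0,13,3,-3.7,-1],
    [0,0,0,17.5,4.2,-3.7,-1],
    [0,0,0,22,5.3,-3.7,-1],
  ],
)

```text
time_s: 39.55
position: [0.5606, 0.0596, 0.2979]
tool_rot: [[0.097, 0.995, 0.0], [0.995, -0.097, -0.001], [-0.001, 0.0, -1.0]]
ft_force: [0.9, 0.1, -2.5]
grip_width: 0.0506
gripper_force: 53.5
```

move_arm(
  plan=[
    [0,0,0,2,0.5,0,-1],
    [0,0,0,3.2,0.85,0,-1],
    [0,0,0,3.2,0.85,0,-1],
  ],
)

```text
time_s: 39.85
position: [0.5723, 0.0894, 0.2969]
tool_rot: [[0.095, 0.995, -0.001], [0.995, -0.095, -0.001], [-0.001, -0.001, -1.0]]
ft_force: [0.5, -1.2, -1.9]
grip_width: 0.0504
gripper_force: 53.5
```

```bash
python3 - <<'E'
from h import *
o=env.observe();print(o["time_s"],o["position"],ytool(),o["grip_width"])
go((.5717,.0895,.181,84.4))
E
```

```text
39.85 [0.57226099 0.08939198 0.29688468] 84.52187063359445 0.0503965996087287
turn [-0.05  0.04  0.12] shift cm [ 1.000e-02 -5.000e-02  1.159e+01] rows>= 3
```

move_arm(
  plan=[
    [0,0,0,0,-0.05,3,-1],
    [0,0,0,0,-0.05,6,-1],
    [0,0,0,0,-0.05,9,-1],
    [0,0,0,0,-0.05,11.3,-1],
    [0,0,0,0,-0.05,11.5,-1],
  ],
)

```text
time_s: 40.35
position: [0.5702, 0.0871, 0.1792]
tool_rot: [[0.099, 0.995, -0.007], [0.995, -0.099, -0.001], [-0.001, -0.007, -1.0]]
ft_force: [-0.6, -1.3, -2.0]
grip_width: 0.0503
gripper_force: 53.5
```

move_arm(
  plan=[
    [0,0,0,0,0,0.2,-1],
    [0,0,0,0,0,0.4,-1],
    [0,0,0,0,0,0.55,-1],
    [0,0,0,0,0,0.55,-1],
  ],
)

```text
time_s: 40.75
position: [0.5718, 0.0885, 0.1764]
tool_rot: [[0.097, 0.995, -0.001], [0.995, -0.097, -0.001], [-0.001, -0.001, -1.0]]
ft_force: [1.2, 0.8, -2.8]
grip_width: 0.0507
gripper_force: 53.5
```

move_arm(
  plan=[
    [0,0,0,0,0,0.1,-1],
    [0,0,0,0,0,0.2,-1],
    [0,0,0,0,0,0.2,-1],
  ],
)

```text
time_s: 41.05
position: [0.5718, 0.0886, 0.1749]
tool_rot: [[0.097, 0.995, -0.0], [0.995, -0.097, -0.001], [-0.001, -0.0, -1.0]]
ft_force: [-2.1, -0.0, 5.3]
grip_width: 0.0505
gripper_force: 54.3
```

move_arm(
  plan=[
    [0,0,0,0,0,0,0.3],
    [0,0,0,0,0,0,0.45],
    [0,0,0,0,0,0,0.55],
    [0,0,0,0,0,0,0.55],
  ],
)

```text
time_s: 41.45
position: [0.5717, 0.0886, 0.1738]
tool_rot: [[0.097, 0.995, -0.002], [0.995, -0.097, -0.001], [-0.001, -0.002, -1.0]]
ft_force: [0.3, 0.1, 0.0]
grip_width: 0.0664
gripper_force: 0.0
```

move_arm(
  plan=[
    [0,0,0,0,0,-3,0.55],
    [0,0,0,0,0,-7,0.55],
    [0,0,0,0,0,-11,0.55],
    [0,0,0,0,0,-12,0.55],
  ],
)

```text
time_s: 41.85
position: [0.5728, 0.0886, 0.2984]
tool_rot: [[0.097, 0.995, 0.006], [0.995, -0.097, -0.001], [-0.0, 0.006, -1.0]]
ft_force: [0.1, 0.4, -0.0]
grip_width: 0.0664
gripper_force: 0.0
```

```bash
python3 look.py; python3 - <<'E'
from h import *
w=env.get_image("wrist"); print([at(w,d["pixel"],.154).round(4) for d in env.tip_of("jar_1",w)])
t=env.get_image("top");s=env.get_image("scene")
for p in (t,s):
  for k in ("jar_1","pot"): print(k,[(round(d["conf"],2),np.round(at(p,d["pixel"],0),3).tolist()[:2]) for d in env.tip_of(k,p)])
go((.52,-.08,.29,70),(.46,-.27,.27,55),(.41,-.36,.2,50))
E
```

```text
41.85 [0.57280241 0.08864762 0.29844254] 84.44426424628368 0.06635054169590758
[array([0.5677, 0.03  , 0.154 ]), array([0.5733, 0.0889, 0.154 ]), array([ 0.4732, -0.1023,  0.154 ])]
jar_1 [(0.76, [0.589, 0.026]), (0.74, [0.411, -0.39])]
pot [(0.89, [0.408, -0.244])]
jar_1 [(0.77, [0.421, -0.071]), (0.67, [0.411, -0.149]), (0.52, [0.408, -0.388])]
pot [(0.51, [0.418, -0.257])]
turn [-0.2   0.07 14.43] shift cm [-17.28  -3.5    0.3 ] rows>= 4
turn [ 0.  0. 15.] shift cm [-19.91   0.86   2.  ] rows>= 5
turn [0. 0. 5.] shift cm [-10.24   1.07   7.  ] rows>= 3
```

```bash
python3 - <<'E'
from h import *
go((.51,-.13,.28,84.4),(.42,-.35,.24,84.4),(.409,-.386,.18,84.4))
E
```

```text
turn [-0.21  0.04  0.03] shift cm [-22.36  -4.01   1.31] rows>= 5
turn [0. 0. 0.] shift cm [-22.77  -6.81   4.  ] rows>= 5
turn [0. 0. 0.] shift cm [-3.69 -0.74  6.  ] rows>= 2
```

move_arm(
  plan=[
    [0,0,0,-22.4,-4,1.3,1],
    [0,0,0,-22.4,-4,1.3,1],
    [0,0,0,-22.4,-4,1.3,1],
    [0,0,0,-22.4,-4,1.3,1],
    [0,0,0,-22.4,-4,1.3,1],
  ],
)

```text
time_s: 42.8
position: [0.5091, -0.1333, 0.2804]
tool_rot: [[0.099, 0.995, -0.003], [0.995, -0.099, -0.001], [-0.001, -0.003, -1.0]]
ft_force: [1.0, 0.4, 0.1]
grip_width: 0.0857
gripper_force: 0.0
```

move_arm(
  plan=[
    [0,0,0,-22.8,-6.8,4,1],
    [0,0,0,-22.8,-6.8,4,1],
    [0,0,0,-22.8,-6.8,4,1],
    [0,0,0,-22.8,-6.8,4,1],
    [0,0,0,-22.8,-6.8,4,1],
  ],
)

```text
time_s: 43.3
position: [0.419, -0.3529, 0.2404]
tool_rot: [[0.098, 0.995, -0.002], [0.995, -0.098, 0.0], [-0.0, -0.002, -1.0]]
ft_force: [0.3, -0.2, 0.1]
grip_width: 0.0855
gripper_force: 0.0
```

move_arm(
  plan=[
    [0,0,0,-3.7,-0.7,6,1],
    [0,0,0,-3.7,-0.7,6,1],
    [0,0,0,-3.7,-0.7,6,1],
    [0,0,0,-3.7,-0.7,6,1],
  ],
)

```text
time_s: 43.7
position: [0.41, -0.3868, 0.1818]
tool_rot: [[0.097, 0.995, -0.001], [0.995, -0.097, -0.0], [-0.001, -0.001, -1.0]]
ft_force: [-0.5, 0.4, -0.2]
grip_width: 0.0854
gripper_force: 0.0
```

```bash
python3 look.py jar_1 pot; python3 - <<'E'
from h import *
w=env.get_image("wrist"); g=cv2.medianBlur(cv2.cvtColor(w["color"],cv2.COLOR_RGB2GRAY),3)
c=cv2.HoughCircles(g,cv2.HOUGH_GRADIENT,1,40,param1=80,param2=18,minRadius=22,maxRadius=38)
print([(q.round(1),at(w,q[:2],.049).round(4)[:2]) for q in c[0][:6]])
go((.409,-.386,.02,84.4))
E
```

```text
43.7 [ 0.41000785 -0.38678129  0.18178537] 84.43360701030304 0.08538990737868246
jar_1 0.84 [ 0.4079 -0.3835]
  outline 0.69 [259. 171.  56.  63.]
pot 0.93 [ 0.415  -0.2477]
  outline 0.64 [248.  22.  82.  42.]
[(array([259.5, 172.5,  28.1], dtype=float32), array([ 0.4115, -0.3825])), (array([243.5,   8.5,  30.7], dtype=float32), array([ 0.4117, -0.2535])), (array([276.5, 381.5,  30.2], dtype=float32), array([ 0.4073, -0.6278]))]
turn [-0.03  0.11  0.09] shift cm [ 0.08 -0.12 16.23] rows>= 4
```

move_arm(
  plan=[
    [0,0,0,0.35,0,4.5,1],
    [0,0,0,0.35,0,9,1],
    [0,0,0,0.35,0,13,1],
    [0,0,0,0.35,0,16.1,1],
    [0,0,0,0.35,0,16.1,1],
  ],
)

```text
time_s: 44.5
position: [0.4088, -0.3818, 0.0174]
tool_rot: [[0.097, 0.995, -0.006], [0.995, -0.097, 0.005], [0.004, -0.006, -1.0]]
ft_force: [0.7, -0.0, 0.5]
grip_width: 0.0851
gripper_force: 0.0
```

move_arm(
  plan=[
    [0,0,0,0,0,0,-1],
    [0,0,0,0,0,0,-1],
    [0,0,0,0,0,0,-1],
    [0,0,0,0,0,0,-1],
  ],
  squeeze=50,
)

```text
time_s: 44.9
position: [0.4106, -0.3845, 0.0227]
tool_rot: [[0.097, 0.995, 0.001], [0.995, -0.097, -0.004], [-0.004, 0.001, -1.0]]
ft_force: [0.7, 0.9, 7.7]
grip_width: 0.0507
gripper_force: 51.5
```

move_arm(
  plan=[
    [0,0,0,0,0,-4,-1],
    [0,0,0,0,0,-9,-1],
    [0,0,0,0,0,-14,-1],
    [0,0,0,0,0,-19,-1],
    [0,0,0,0,0,-24,-1],
  ],
)

```text
time_s: 45.4
position: [0.4099, -0.3828, 0.2641]
tool_rot: [[0.097, 0.995, -0.0], [0.995, -0.097, -0.002], [-0.002, -0.0, -1.0]]
ft_force: [1.0, -0.4, -2.1]
grip_width: 0.0504
gripper_force: 53.1
```

```bash
python3 - <<'E'
from h import *
o=env.observe();print(o["time_s"],o["position"],ytool(),o["grip_width"],o["gripper_force"],o["ft_force"])
c=np.array([.5771,.1442])+np.array([.0985,.9951])*.06; print(c)
go((.47,-.2,.33,84.4),(.53,0.,.33,84.4),(c[0],c[1],.33,84.4))
E
```

```text
45.4 [ 0.40985513 -0.3828004   0.26406597] 84.43857372579654 0.05041098451471987 53.07373657822609 [ 1.00543614 -0.42565541 -2.13551204]
[0.58301  0.203906]
turn [-0.01  0.14  0.04] shift cm [18.76  4.21 -6.64] rows>= 5
turn [0. 0. 0.] shift cm [20.49  4.02  0.  ] rows>= 5
turn [0. 0. 0.] shift cm [20.81  3.29  0.  ] rows>= 5
```

move_arm(
  plan=[
    [0,0,0,4,0.9,-2,-1],
    [0,0,0,8,1.8,-4,-1],
    [0,0,0,12,2.7,-6,-1],
    [0,0,0,16,3.6,-6.6,-1],
    [0,0,0,18.8,4.2,-6.6,-1],
  ],
)

```text
time_s: 45.9
position: [0.4706, -0.1979, 0.3289]
tool_rot: [[0.096, 0.995, 0.002], [0.995, -0.096, -0.003], [-0.003, 0.002, -1.0]]
ft_force: [-0.3, 0.8, -3.0]
grip_width: 0.0501
gripper_force: 53.3
```

move_arm(
  plan=[
    [0,0,0,4,0.8,0,-1],
    [0,0,0,8,1.6,0,-1],
    [0,0,0,12,2.4,0,-1],
    [0,0,0,16,3.2,0,-1],
    [0,0,0,20.5,4,0,-1],
  ],
)

```text
time_s: 46.4
position: [0.5298, 0.0013, 0.3273]
tool_rot: [[0.098, 0.995, 0.0], [0.995, -0.098, -0.001], [-0.001, 0.0, -1.0]]
ft_force: [0.2, -0.0, -2.0]
grip_width: 0.0505
gripper_force: 53.3
```

move_arm(
  plan=[
    [0,0,0,4.5,0.7,0,-1],
    [0,0,0,9,1.4,0,-1],
    [0,0,0,14,2.2,0,-1],
    [0,0,0,19,3,0,-1],
    [0,0,0,23.3,3.3,0,-1],
  ],
)

```text
time_s: 46.9
position: [0.5853, 0.2308, 0.327]
tool_rot: [[0.096, 0.995, -0.0], [0.995, -0.096, -0.0], [-0.0, -0.0, -1.0]]
ft_force: [1.2, -1.0, -1.4]
grip_width: 0.0501
gripper_force: 53.3
```

```bash
python3 - <<'E'
from h import *
o=env.observe();print(o["time_s"],o["position"],ytool(),o["grip_width"])
go((.5855,.2288,.184,84.4))
E
```

```text
46.9 [0.58525241 0.23080252 0.32695552] 84.46878997989542 0.0501428916462034
turn [-0.    0.01  0.07] shift cm [-0.2   0.04 14.3 ] rows>= 3
```

move_arm(
  plan=[
    [0,0,0,0,0.04,4,-1],
    [0,0,0,0,0.04,8,-1],
    [0,0,0,0,0.04,11.5,-1],
    [0,0,0,0,0.04,14,-1],
    [0,0,0,0,0.04,14.2,-1],
  ],
)

```text
time_s: 47.4
position: [0.5842, 0.2282, 0.1816]
tool_rot: [[0.097, 0.995, -0.007], [0.995, -0.097, -0.001], [-0.002, -0.007, -1.0]]
ft_force: [0.1, 0.9, -1.8]
grip_width: 0.0505
gripper_force: 53.3
```

move_arm(
  plan=[
    [0,0,0,0,0,0.3,-1],
    [0,0,0,0,0,0.6,-1],
    [0,0,0,0,0,0.8,-1],
    [0,0,0,0,0,0.8,-1],
  ],
)

```text
time_s: 47.8
position: [0.5858, 0.2284, 0.1764]
tool_rot: [[0.097, 0.995, -0.001], [0.995, -0.097, -0.0], [-0.0, -0.001, -1.0]]
ft_force: [-0.0, 0.1, -1.7]
grip_width: 0.0502
gripper_force: 53.3
```

move_arm(
  plan=[
    [0,0,0,0,0,0.1,-1],
    [0,0,0,0,0,0.2,-1],
    [0,0,0,0,0,0.2,-1],
  ],
)

```text
time_s: 48.1
position: [0.5859, 0.2285, 0.1757]
tool_rot: [[0.097, 0.995, 0.001], [0.995, -0.097, -0.0], [0.0, 0.001, -1.0]]
ft_force: [-3.3, -0.1, 8.2]
grip_width: 0.0502
gripper_force: 54.4
```

move_arm(
  plan=[
    [0,0,0,0,0,0,0.3],
    [0,0,0,0,0,0,0.45],
    [0,0,0,0,0,0,0.55],
    [0,0,0,0,0,0,0.55],
  ],
)

```text
time_s: 48.5
position: [0.5857, 0.2283, 0.1736]
tool_rot: [[0.097, 0.995, -0.002], [0.995, -0.097, -0.001], [-0.001, -0.002, -1.0]]
ft_force: [-0.3, 0.8, 1.0]
grip_width: 0.0658
gripper_force: 0.0
```

move_arm(
  plan=[
    [0,0,0,0,0,-3,0.55],
    [0,0,0,0,0,-7,0.55],
    [0,0,0,0,0,-11,0.55],
    [0,0,0,0,0,-14,0.55],
    [0,0,0,0,0,-14,0.55],
  ],
)

```text
time_s: 49.0
position: [0.5868, 0.2286, 0.3184]
tool_rot: [[0.097, 0.995, 0.007], [0.995, -0.097, 0.001], [0.002, 0.007, -1.0]]
ft_force: [-0.2, 0.3, 0.3]
grip_width: 0.0663
gripper_force: 0.0
```

```bash
python3 look.py; python3 - <<'E'
from h import *
w=env.get_image("wrist"); print([at(w,d["pixel"],.154).round(4) for d in env.tip_of("jar_1",w)])
t=env.get_image("top");s=env.get_image("scene")
for p in (t,s):
  for k,z in (("jar_1",0),("pot",0),("pan_centre",.105)): print(k,[(round(d["conf"],2),np.round(at(p,d["pixel"],z),3).tolist()[:2]) for d in env.tip_of(k,p)])
go((.55,0.,.30,84.4),(.48,-.18,.25,84.4),(.414,-.247,.2,84.4))
E
```

```text
49.0 [0.586784   0.22863975 0.31843376] 84.43967674744597 0.06631939661273402
[array([0.5715, 0.0895, 0.154 ]), array([0.5851, 0.2276, 0.154 ]), array([0.5703, 0.0295, 0.154 ])]
jar_1 [(0.69, [0.608, 0.254]), (0.62, [0.595, 0.105]), (0.56, [0.586, 0.021])]
pot [(0.66, [0.405, -0.245])]
pan_centre [(0.9, [0.598, -0.269])]
jar_1 [(0.9, [0.43, 0.097]), (0.56, [0.441, -0.059]), (0.47, [0.416, -0.125]), (0.45, [0.743, -0.085])]
pot [(0.7, [0.433, -0.243])]
pan_centre [(0.94, [0.613, -0.266])]
turn [-0.13  0.05  0.04] shift cm [-23.08  -1.35   1.36] rows>= 5
turn [0. 0. 0.] shift cm [-18.6   -5.21   5.  ] rows>= 4
turn [0. 0. 0.] shift cm [-7.31 -5.91  5.  ] rows>= 3
```

move_arm(
  plan=[
    [0,0,0,-23,-1.3,1.3,1],
    [0,0,0,-23,-1.3,1.3,1],
    [0,0,0,-23,-1.3,1.3,1],
    [0,0,0,-23,-1.3,1.3,1],
    [0,0,0,-23,-1.3,1.3,1],
  ],
)

```text
time_s: 50.05
position: [0.5498, -0.0021, 0.3008]
tool_rot: [[0.099, 0.995, -0.002], [0.995, -0.099, -0.001], [-0.001, -0.002, -1.0]]
ft_force: [-0.2, 1.1, -0.2]
grip_width: 0.0853
gripper_force: 0.0
```

move_arm(
  plan=[
    [0,0,0,-18.6,-5.2,5,1],
    [0,0,0,-18.6,-5.2,5,1],
    [0,0,0,-18.6,-5.2,5,1],
    [0,0,0,-18.6,-5.2,5,1],
    [0,0,0,-18.6,-5.2,5,1],
  ],
)

```text
time_s: 50.55
position: [0.4786, -0.1835, 0.2495]
tool_rot: [[0.103, 0.995, -0.005], [0.995, -0.103, 0.0], [-0.0, -0.005, -1.0]]
ft_force: [1.0, 0.7, 0.9]
grip_width: 0.0855
gripper_force: 0.0
```

move_arm(
  plan=[
    [0,0,0,-7.3,-5.9,5,1],
    [0,0,0,-7.3,-5.9,5,1],
    [0,0,0,-7.3,-5.9,5,1],
    [0,0,0,-7.3,-5.9,5,1],
  ],
)

```text
time_s: 50.95
position: [0.4146, -0.2466, 0.2012]
tool_rot: [[0.099, 0.995, -0.002], [0.995, -0.099, 0.0], [-0.0, -0.002, -1.0]]
ft_force: [-0.1, 0.6, 0.2]
grip_width: 0.0853
gripper_force: 0.0
```

```bash
python3 look.py pot; python3 - <<'E'
from h import *
w=env.get_image("wrist"); g=cv2.medianBlur(cv2.cvtColor(w["color"],cv2.COLOR_RGB2GRAY),3)
c=cv2.HoughCircles(g,cv2.HOUGH_GRADIENT,1,40,param1=80,param2=18,minRadius=24,maxRadius=42)
print([(q.round(1),at(w,q[:2],.055).round(4)[:2]) for q in c[0][:6]])
i=w["color"]; save(w,"w13",None,1.5)
print([(round(d["conf"],2),at(w,d["pixel"],.105).round(4)) for d in env.tip_of("pan_centre",w)])
go((.414,-.247,.022,84.4))
E
```

```text
50.95 [ 0.41457878 -0.24656439  0.20117757] 84.32872348275735 0.08528722419506896
pot 0.57 [ 0.412  -0.2481]
  outline 0.8 [259. 171.  64.  68.]
[(array([257.5, 173.5,  30.4], dtype=float32), array([ 0.4149, -0.2461]))]
[(0.73, array([ 0.6004, -0.2755,  0.105 ]))]
turn [-0.03  0.08  0.14] shift cm [-0.13 -0.16 17.99] rows>= 4
```

View pics/w13.png

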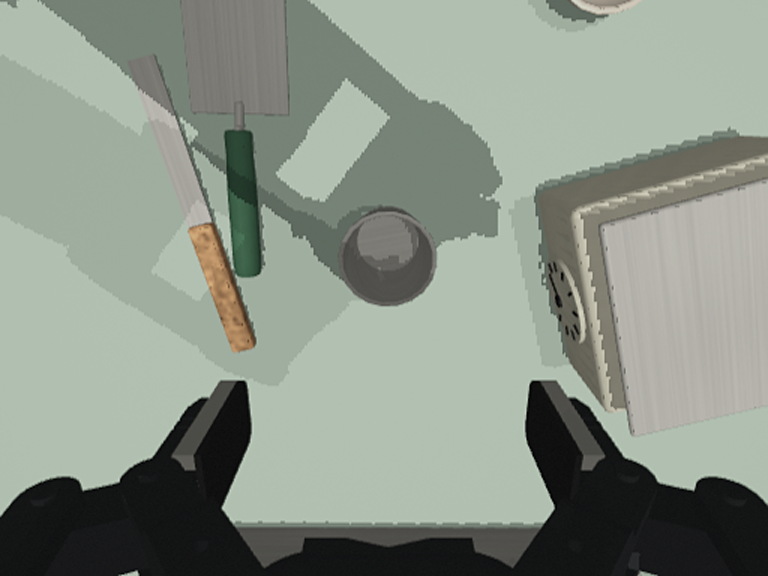

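move_arm(
  plan=[
    [0,0,0,0,-0.05,4.5,1],
    [0,0,0,0,-0.05,9,1],
    [0,0,0,0,-0.05,13.5,1],
    [0,0,0,0,-0.05,17.7,1],
    [0,0,0,0,-0.05,17.8,1],
  ],
)

```text
time_s: 51.7
position: [0.4129, -0.2443, 0.0199]
tool_rot: [[0.096, 0.995, -0.007], [0.995, -0.096, 0.005], [0.005, -0.008, -1.0]]
ft_force: [0.4, 0.4, 0.5]
grip_width: 0.0858
gripper_force: 0.0
```

move_arm(
  plan=[
    [0,0,0,0,0,0,-1],
    [0,0,0,0,0,0,-1],
    [0,0,0,0,0,0,-1],
    [0,0,0,0,0,0,-1],
  ],
  squeeze=60,
)

```text
time_s: 52.1
position: [0.4155, -0.2471, 0.0261]
tool_rot: [[0.097, 0.995, 0.003], [0.995, -0.097, -0.004], [-0.004, 0.003, -1.0]]
ft_force: [0.4, 2.2, 5.7]
grip_width: 0.059
gripper_force: 63.0
```

move_arm(
  plan=[
    [0,0,0,0,0,-4,-1],
    [0,0,0,0,0,-9,-1],
    [0,0,0,0,0,-14,-1],
    [0,0,0,0,0,-19,-1],
    [0,0,0,0,0,-22,-1],
  ],
)

```text
time_s: 52.6
position: [0.4146, -0.2461, 0.2494]
tool_rot: [[0.097, 0.995, 0.004], [0.995, -0.097, -0.006], [-0.006, 0.005, -1.0]]
ft_force: [0.2, 0.5, -5.3]
grip_width: 0.0584
gripper_force: 67.3
```

```bash
python3 - <<'E'
from h import *
o=env.observe();print(o["time_s"],o["position"],ytool(),o["grip_width"],o["gripper_force"],o["ft_force"])
w=env.get_image("wrist");t=env.get_image("top")
for p in (w,t):
    for d in env.outline_of("pan_centre",p)[:1]:
        print(d["conf"],d["bbox"])
    print([(round(d["conf"],2),at(p,d["pixel"],.105).round(4)) for d in env.tip_of("pan_centre",p)])
# pan segmentation in top: corners
g=t["color"]; 
cv2.imwrite("pics/t14.png",cv2.cvtColor(cv2.resize(g[140:240,300:420],None,fx=6,fy=6,interpolation=cv2.INTER_CUBIC),cv2.COLOR_RGB2BGR))
go((.52,-.22,.29,84.4))
E
```

```text
52.6 [ 0.41464422 -0.24611415  0.2493705 ] 84.45730998701045 0.05844898576668798 67.34285621903837 [ 0.20193417  0.46139913 -5.34692821]
0.64 [443.6, 180.3, 132.8, 159.3]
[(0.87, array([ 0.6013, -0.2745,  0.105 ]))]
0.95 [356.8, 188.3, 56.4, 54.2]
[(0.78, array([ 0.6019, -0.2673,  0.105 ])), (0.65, array([0.6337, 0.0446, 0.105 ])), (0.18, array([0.4785, 0.3291, 0.105 ]))]
turn [-0.21 -0.06  0.04] shift cm [ 3.58 10.31 -4.82] rows>= 3
```

View pics/t14.png

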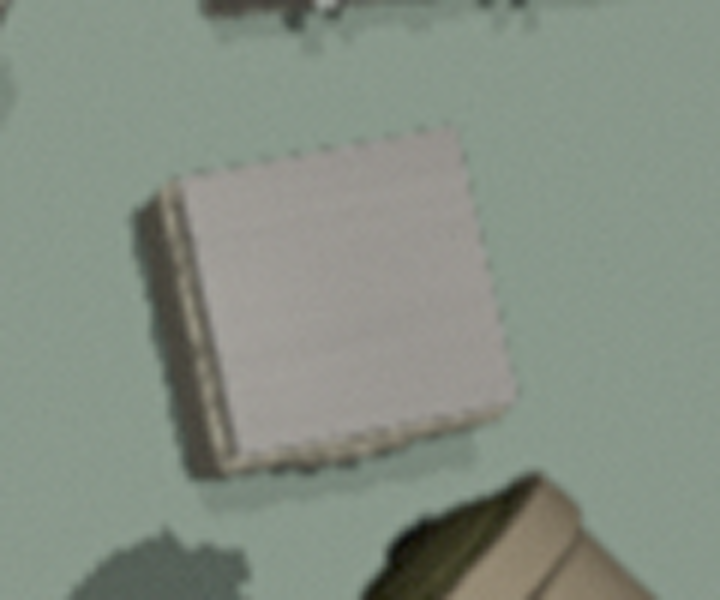

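```bash
python3 - <<'E'
from h import *
t=env.get_image("top"); C=[at(t,(300+a/6,140+b/6),.105) for a,b in [(178,180),(452,127),(518,398),(240,457)]]
print(np.round(C,4),np.mean(C,0))
go((.602,-.272,.29,84.4))
E
```

```text
[[ 0.6521 -0.1999  0.105 ]
 [ 0.6767 -0.3273  0.105 ]
 [ 0.5507 -0.3526  0.105 ]
 [ 0.5241 -0.225   0.105 ]] [ 0.60088457 -0.2761916   0.105     ]
turn [-0.23 -0.07  0.04] shift cm [-0.79 18.96 -4.88] rows>= 4
```

move_arm(
  plan=[
    [-0.2,0,0,-0.2,4,-2,-1],
    [-0.2,0,0,-0.5,8.5,-4,-1],
    [-0.2,0,0,-0.8,13,-4.5,-1],
    [-0.2,0,0,-1.1,17,-4.5,-1],
    [-0.2,0,0,-1.1,18.8,-4.5,-1],
  ],
)

```text
time_s: 53.45
position: [0.6029, -0.2754, 0.2848]
tool_rot: [[0.096, 0.995, -0.001], [0.995, -0.096, 0.002], [0.001, -0.001, -1.0]]
ft_force: [-0.6, 0.3, -4.6]
grip_width: 0.0586
gripper_force: 67.6
```

move_arm(
  plan=[
    [0,0,0,0,0,1,-1],
    [0,0,0,0,0,2,-1],
    [0,0,0,0,0,2,-1],
  ],
)

```text
time_s: 53.75
position: [0.5994, -0.275, 0.2653]
tool_rot: [[0.097, 0.995, -0.003], [0.995, -0.097, 0.002], [0.002, -0.003, -1.0]]
ft_force: [0.6, 0.8, -5.4]
grip_width: 0.0586
gripper_force: 67.6
```

```bash
python3 - <<'E'
from h import *
o=env.observe();print(o["time_s"],o["position"],ytool(),o["grip_width"],o["ft_force"])
w=env.get_image("wrist");save(w,"w15",(60,0,480,320),1.8)
print([(round(d["conf"],2),at(w,d["pixel"],.105).round(4)) for d in env.tip_of("pan_centre",w)])
go((.601,-.275,.14,84.4))
E
```

```text
53.75 [ 0.5993908  -0.275014    0.26525998] 84.41525992511743 0.05858604728534955 [ 0.57231056  0.80799968 -5.35672175]
[(0.69, array([ 0.602 , -0.2744,  0.105 ]))]
turn [0.06 0.02 0.01] shift cm [ 0.05  0.1  12.78] rows>= 3
```

View pics/w15.png

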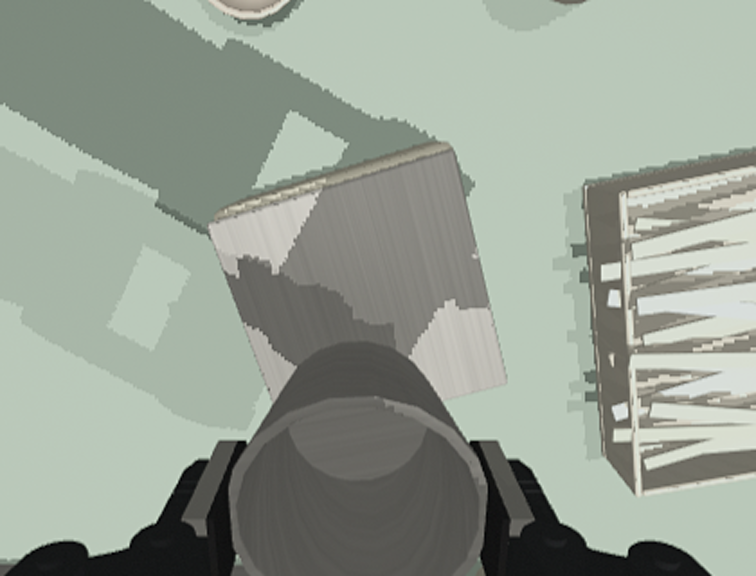

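move_arm(
  plan=[
    [0,0,0,0,0.15,3.5,-1],
    [0,0,0,0,0.15,7,-1],
    [0,0,0,0,0.15,10.5,-1],
    [0,0,0,0,0.15,12.7,-1],
    [0,0,0,0,0.15,12.7,-1],
  ],
)

```text
time_s: 54.35
position: [0.6008, -0.2751, 0.1384]
tool_rot: [[0.097, 0.995, -0.003], [0.995, -0.097, 0.002], [0.002, -0.003, -1.0]]
ft_force: [-0.4, 0.1, -3.8]
grip_width: 0.0591
gripper_force: 67.6
```

move_arm(
  plan=[
    [0,0,0,0,0,0.3,-1],
    [0,0,0,0,0,0.6,-1],
    [0,0,0,0,0,0.9,-1],
    [0,0,0,0,0,1.2,-1],
    [0,0,0,0,0,1.2,-1],
  ],
)

```text
time_s: 54.85
position: [0.6026, -0.2758, 0.1293]
tool_rot: [[0.097, 0.995, 0.003], [0.995, -0.097, -0.001], [-0.001, 0.003, -1.0]]
ft_force: [0.9, 0.5, -3.2]
grip_width: 0.0589
gripper_force: 67.7
```

```bash
python3 - <<'E'
from h import *
o=env.observe();print(o["time_s"],o["position"],ytool(),o["grip_width"],o["ft_force"])
go((.601,-.275,.126,84.4))
E
```

```text
54.85 [ 0.60257953 -0.27576709  0.12927662] 84.43665725892951 0.05890195153665028 [ 0.91524578  0.51541839 -3.18963737]
turn [0.16 0.06 0.04] shift cm [ 0.06 -0.17  0.33] rows>= 1
```

move_arm(
  plan=[
    [0,0,0,0,-0.1,0.15,-1],
    [0,0,0,0,-0.1,0.3,-1],
    [0,0,0,0,-0.1,0.4,-1],
    [0,0,0,0,-0.1,0.4,-1],
  ],
)

```text
time_s: 55.25
position: [0.6016, -0.2757, 0.1252]
tool_rot: [[0.097, 0.995, 0.003], [0.995, -0.097, -0.001], [-0.001, 0.003, -1.0]]
ft_force: [2.4, -0.7, 0.0]
grip_width: 0.0587
gripper_force: 67.9
```

move_arm(
  plan=[
    [0,0,0,0,0,0,0.5],
    [0,0,0,0,0,0,0.7],
    [0,0,0,0,0,0,0.9],
    [0,0,0,0,0,0,0.9],
  ],
)

```text
time_s: 55.65
position: [0.6013, -0.2755, 0.125]
tool_rot: [[0.097, 0.995, 0.002], [0.995, -0.097, -0.001], [-0.001, 0.002, -1.0]]
ft_force: [-0.4, -0.2, 0.4]
grip_width: 0.081
gripper_force: 0.0
```

move_arm(
  plan=[
    [0,0,0,0,0,-3,0.9],
    [0,0,0,0,0,-7,0.9],
    [0,0,0,0,0,-12,0.9],
    [0,0,0,0,0,-17,0.9],
    [0,0,0,0,0,-17,0.9],
  ],
)

```text
time_s: 56.15
position: [0.6022, -0.2761, 0.3031]
tool_rot: [[0.097, 0.995, 0.013], [0.995, -0.097, -0.009], [-0.008, 0.014, -1.0]]
ft_force: [-0.3, 0.6, -0.2]
grip_width: 0.0809
gripper_force: 0.0
```

move_arm(
  plan=[
    [0,0,0,0,-8,0,0.9],
    [0,0,0,0,-18,0,0.9],
    [0,0,0,0,-18,0,0.9],
    [0,0,0,0,-18,0,0.9],
    [0,0,0,0,-18,0,0.9],
  ],
)

```text
time_s: 56.65
position: [0.4191, -0.2573, 0.2952]
tool_rot: [[0.099, 0.995, 0.002], [0.995, -0.099, -0.001], [-0.001, 0.002, -1.0]]
ft_force: [-0.2, 0.0, 0.0]
grip_width: 0.0807
gripper_force: 0.0
```

```bash
python3 - <<'E'
from h import *
o=env.observe();print(o["time_s"],o["position"],o["ft_force"])
t=env.get_image("top");s=env.get_image("scene");w=env.get_image("wrist")
for n,p in (("t",t),("s",s),("w",w)):
  for k,z in (("pot",.0995),("pan_centre",.0995),("jar_1",.154),("caddy",.15),("bottle_1",0)): print(n,k,[(round(d["conf"],2),np.round(at(p,d["pixel"],z),3).tolist()[:2]) for d in env.tip_of(k,p)])
a=cv2.resize(s["color"][90:320,120:440],None,fx=2.1,fy=2.1);cv2.imwrite("pics/fin.png",cv2.cvtColor(a,cv2.COLOR_RGB2BGR))
save(t,"fint",(60,100,440,310),2.1)
E
```

```text
56.65 [ 0.41912987 -0.25731421  0.29517148] [-0.16903315  0.03327476  0.04068449]
t pot [(0.74, [0.602, -0.28])]
t pan_centre [(0.94, [0.599, -0.272])]
t jar_1 [(0.78, [0.564, 0.093]), (0.78, [0.587, 0.226]), (0.71, [0.563, 0.024])]
t caddy [(0.96, [0.569, 0.148]), (0.73, [0.712, -0.079])]
t bottle_1 [(0.91, [0.68, 0.36]), (0.66, [0.743, -0.091]), (0.38, [0.616, -0.301])]
s pot [(0.55, [0.594, -0.312])]
s pan_centre [(0.66, [0.61, -0.259])]
s jar_1 [(0.68, [0.585, 0.086]), (0.63, [0.58, 0.225]), (0.62, [0.571, 0.032])]
s caddy [(0.6, [0.574, 0.157]), (0.59, [0.791, 0.45])]
s bottle_1 [(0.92, [0.673, 0.35]), (0.79, [0.755, -0.087])]
w pot [(0.85, [0.6, -0.277])]
w pan_centre []
w jar_1 [(0.43, [0.572, -0.258])]
w caddy []
w bottle_1 []
```

View pics/fin.png

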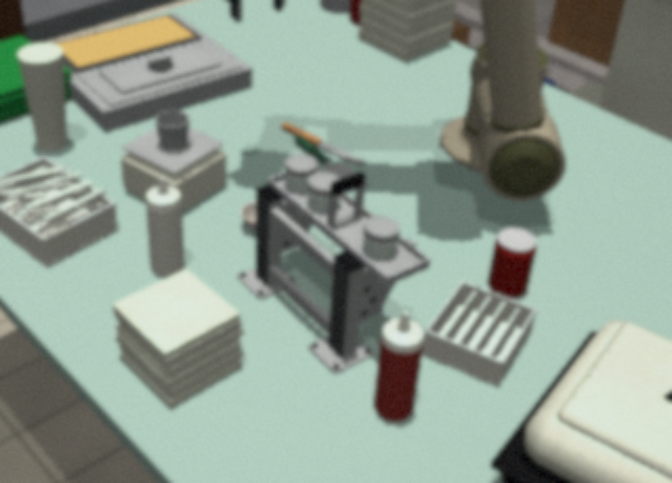

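```bash
python3 -c "
from rig import env
print(env.close_job())"
```

```text
the job is handed in; nothing more can be done
None
```

The job is handed in: both brackets are pressed fully home (left one not pull-tested), the caddy stands on them with the three jars found upright in it, the pot is in the middle of the scale pan, and both squeeze bottles are still standing.

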